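# Widen the bottle rack to its next hole and load a bottle

## Task

The near lane of the bottle rack is set too narrow: squeeze in the two red sprung buttons and slide the square sleeve with the yellow guide towards the bracket, feeling for the moment when both buttons pop fully out again in the next pair of holes; stop there and do not force the sleeve against its locked buttons, they are weak. Then gently stand the gold oil bottle upright in the lane between the yellow guide and the blue fence, let go of it, and leave the other bottles and the oil filter where they are.

Things in the scene. Friction and masses are not known exactly. Their poses are not given: they have to be found in the camera images.
- button_middle (a point): Midway between the rack's two red buttons, on the tube's axis, 50 mm above the table. Axes (the rack's): y along the tube towards the bracket, x across it (along the lanes), z up. The round-ended buttons, 15 mm across, stick 5 mm out of holes in both x-faces of the sleeve (44 mm over both) and are pressed towards each other along x. They do not move along y
- inner_tube: The rack's fixed dark inner tube, 26 mm square; origin and axes as button_middle. It carries the buttons. Pressed level with the sleeve's faces (about 1.3 N each) their round ends still catch lightly: a pull of some 5 to 11 N along y then pushes them under the wall. Unpressed they lock the sleeve; 15 N against locked buttons breaks them
- sleeve: Sliding square aluminium sleeve around the inner tube, 34 x 34 mm, axes as the rack's; origin on its axis at its first pair of holes (16 mm square, in its x-faces), where the buttons are at the start. It runs from y = +26 to -104 mm. A second pair of holes lies on the -y side, in a brass strip set into each x-face. It slides with about 3 N of friction and has about 1 mm of play either way when locked
- slide (a joint): Travel of the sleeve along the rack's +y (towards the bracket, widening the lane), m; about 0 at the start. The brass strips are set differently on each rack: the buttons click into the next holes after anything from 34 to 54 mm, and then block the sleeve
- button_front (a joint): How far the button on the -x side is pressed, m: 0 fully out, 0.005 level with the sleeve's face, 0.008 under the wall
- button_back (a joint): The same for the button on the +x side
- bracket (a point): Top centre of the upright grey bracket, 50 x 24 mm, 76 mm high, that holds the far end of the inner tube. The rack's fixed dark base is 130 mm (x) by 394 mm (y), 6 mm thick
- guide (a point): Middle of the yellow guide plate on the sleeve's -y end: 110 mm (x), 5 mm thick (y), from 12 to 84 mm above the table; moves with the sleeve
- lane_floor (a point): Point on the lane's floor where the bottle fits once the sleeve is set: 43 mm from the blue fence, half-way along the lane, 6 mm above the table, axes as the rack's. The lane runs along x between the yellow guide (+y side) and the fence (-y side, 76 mm high); it is 52 mm wide at first, 86 to 106 mm afterwards. A lip 28 mm high closes its +x end, 60 mm from this point
- gold_bottle_center (a point): Middle (83 mm above its foot) of the gold oil bottle with black cap, standing on the table: 60 mm square, 166 mm tall, about 0.45 kg, z up. Its cap, on its axis, is a cylinder 34 mm across from 57 to 83 mm above this point, with sloping shoulders below
- grey_bottle_center (a point): Middle of a like bottle, all grey, on the table: leave alone
- black_bottle_center (a point): Middle of a like bottle, black with red cap, on the table: leave alone
- oil_filter_center (a point): Middle of a white oil filter with a red band, 68 mm across, 82 mm tall, standing in the rack's second lane, on the -y side of the blue fence: leave alone
- gold_bottle: The gold bottle again; origin at the centre of its foot
Mind the look-alikes: they are no part of the job. There is more than one size of the gold_bottle; the job needs the middle-sized.

How it is judged:
By the outcome, as a careful person would: the job done as asked, in the order asked, and still so for the second after the job is handed in, with the robot touching nothing.
It also fails if it takes over 54 s, if anything falls off the work surface, if the arm or the gripper's body presses on something with over 40 N, if the wrist force passes 120 N, or if a joint passes its speed limit or range.

## Robot

A 6-joint arm with a two-finger parallel gripper is mounted at the origin on the work surface. World frame = base frame: x ahead of the robot, y to its left, z up, the work surface at z = 0. Lengths are in mm, angles in rad, forces in N, time in s.
With the tool pointing down it reaches from about 400 to 925 mm from the base axis. Payload 12.5 kg.
Tool frame: the origin (TCP) lies at the very end of the fingers, on their centre line; the grasp point (between the pads) lies 19 mm behind it; y points along the fingers, z is the direction in which the jaws open and shut, and the axes are right-handed (so a half turn about y gives the same grasp; the last joint's range is limited). The gripper opens to 95 mm and grips with 3 to 60 N. Pads are 20 mm wide; open, the fingers measure 119 mm over their backs; the gripper's body (75 mm by 180 mm) begins 59 mm behind the grasp point.
Start: joints at [-1.233, 0.491, 1.559, -0, 1.092, -0.106], TCP at [268.383, -564.462, 214.661] pointing down, gripper open.
Joint ranges: [-3.1, 3.1], [-0.84, 2.19], [0.05, 2.79], [-1.13, 4.28], [0.06, 2.93], [-2.69, 2.69]. Speed limits (rad/s): [2.22, 2.22, 2.79, 3.14, 3.14, 3.14].

## Interface

Orientations are given as [roll, pitch, yaw] about the fixed x, y, z axes, in that order (R = Rz(yaw) Ry(pitch) Rx(roll)).
In Python, from cell import env, optics gives the robot as it stands.
- The arm moves only by the tool drive_tool, never from a script. Its argument "steps" is a list of rows, each an object with "slide": the shift along the tool's x, y, z in m, a list of three; "dr": the turn, a rotation vector about the tool's x, y, z in rad, a list of three; "fingers": the finger opening in m, from 0 to 0.0951. A call has 1 to 5 rows; each row is the pose to reach, as a shift and turn from the pose commanded when the call began, along the tool's axes at that moment; what a row does not reach only later rows make up. A row lasts 1/12 s, in which the tool goes at most 41.7 mm and 7.16 degrees, less where a joint would pass 70% of its speed; a pose out of reach is approached as far as the arm can. A call with a gripper value outside its range is refused whole. The fingers move at their own pace and stop on an object; the grip force is fixed at half the most. Time passes only in rows, so rows that repeat a pose let the fingers close. It gives the time, the measured TCP pose, the force and the opening at its end, in the units of the state.
- env.state(): the state, without advancing time (a new reading comes with each control period).
- optics.read_camera(name): name is "scene" or "top" or "wrist"; returns the picture (420x560x3 uint8, red, green, blue); there is no depth.
- optics.camera_model(name): a dict with "mtx" (3x3 intrinsics, pixels), "distortion" ([k1, k2, p1, p2, k3] as OpenCV has them; the pictures are not rectified), "R" (3x3) and "t" (3): a world point X has camera coordinates R X + t. Camera axes: x right, y down, z forward; pixel columns grow to the right and rows downward; lengths in mm; the calibration is good to about 2 mm. A picture is of the moment at which its call begins: read the wrist's pose just before it. camera_model takes no time and is no camera call; for the wrist camera it gives the pose at the moment of the call.
- env.job_done(): hands the job in, once; it reports no verdict.
The state is a dict: "t": time; "joints": joint angles; "qvel": joint speeds; "tau": joint torques, N m; "eef_pos": TCP position; "tcp_rot": TCP orientation; "ft_force": force on the tool from outside, world axes, zero at the start; "moment": the same for the moment, N m; "opening": opening from 0.0 (shut) to 1.0 (fully open).
Only numpy, scipy, OpenCV 4.12 (cv2) and the standard library are available. Lean on these libraries where they do the work, as an engineer would, in place of code of your own. Each camera call takes 0.05 s, during which the arm holds its last target.

## Working session

There is one attempt and no reset: what is moved stays moved. The work goes in short steps, Python scripts to look and compute and a tool call to move; the robot and the scene stay as the last step left them, time stands still between calls to the robot, and variables do not carry over. Pictures are saved under pics/ and viewed, and the job is handed in when it is done.

Besides the shell and the picture viewer there is one more tool, called after "Emit:" as name([rows], argument=value, ...), one row to a line, values as JSON. drive_tool: Moves the arm, as the interface text tells. Its arguments: {"type":"object","properties":{"steps":{"type":"array","items":{"type":"object","properties":{"slide":{"type":"array","items":{"type":"number"}},"dr":{"type":"array","items":{"type":"number"}},"fingers":{"type":"number"}}}}},"required":["steps"]}

```bash
ls; mkdir -p pics; python3 - <<'E'
from cell import env, optics
import cv2
for n in ["scene","top","wrist"]:
    im=optics.read_camera(n); cv2.imwrite(f"pics/{n}0.png",im[:,:,::-1])
    m=optics.camera_model(n); print(n,m)
print(env.state())
E
```

```text
pics
scene {'mtx': array([[403.34042741,   0.        , 276.38941794],
       [  0.        , 403.34042741, 210.9049354 ],
       [  0.        ,   0.        ,   1.        ]]), 'distortion': array([-0.00659388,  0.        ,  0.        ,  0.        ,  0.        ]), 'R': array([[-0.35676701,  0.93407237,  0.01503714],
       [ 0.49953022,  0.20434704, -0.84185025],
       [-0.78942185, -0.29283289, -0.53950165]]), 't': array([ 168.19475799, -142.75642241, 1269.07366839])}
top {'mtx': array([[453.70119602,   0.        , 281.62926875],
       [  0.        , 453.70119602, 205.87548199],
       [  0.        ,   0.        ,   1.        ]]), 'distortion': array([-0.00048016,  0.        ,  0.        ,  0.        ,  0.        ]), 'R': array([[ 0.03930958, -0.99922369,  0.00260091],
       [-0.9736099 , -0.03888728, -0.22488116],
       [ 0.22480773,  0.00630771, -0.97438273]]), 't': array([  -5.92942048,  446.15905007, 1293.24774625])}
wrist {'mtx': array([[336.09250074,   0.        , 278.35633502],
       [  0.        , 336.09250074, 209.01955357],
       [  0.        ,   0.        ,   1.       
[... 291 characters left out ...]
([-625.42371813,  -31.28937805,  392.90084461])}
{'t': 0.15, 'joints': array([-1.23258242e+00,  4.91367221e-01,  1.55930815e+00, -6.25824608e-06,
        1.09174196e+00, -1.05589644e-01]), 'qvel': array([-0.00039217, -0.00189606, -0.00201769, -0.00171862,  0.00019916,
        0.00022632]), 'tau': array([ 2.16929275e-04, -6.12898064e+01, -2.58279258e+01,  6.92682294e-02,
        4.73535166e-02, -7.49370724e-05]), 'eef_pos': array([ 268.32308333, -564.26231132,  214.22991999]), 'tcp_rot': array([-1.57161700e+00,  8.13953010e-05, -2.69778624e+00]), 'ft_force': array([-0.13373142, -0.74987045, -0.35792335]), 'moment': array([-0.01552905,  0.01309231, -0.00608977]), 'opening': 1.0033128504317106}
```

View pics/scene0.png

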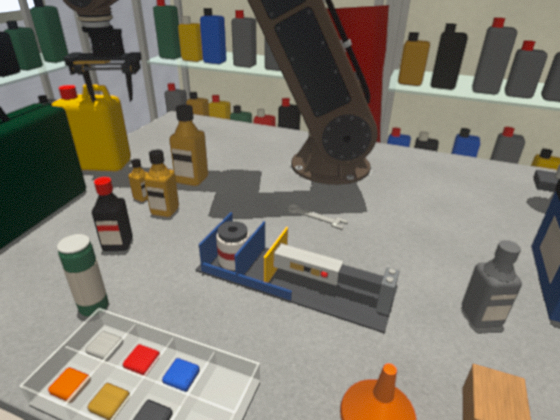

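View pics/top0.png

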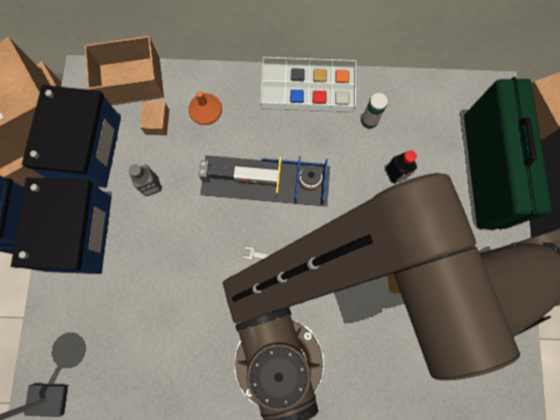

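View pics/wrist0.png

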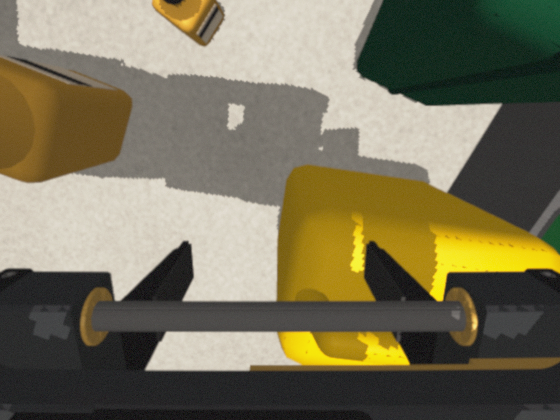

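The scene view shows the rack at (200–395, 220–325), with the bracket at the right (+y). There are three gold bottles near (138,180), (162,185) and (188,145). The top view shows the sleeve at (255,175), the guide at x≈280 and the fence at x≈297. The arm hides the gold bottles there. I'll write helpers and enlarge the crops.

```bash
cat > h.py <<'E'
import numpy as np, cv2
from cell import env, optics
from scipy.spatial.transform import Rotation as Ro
def ray(m,uv):
    p=cv2.undistortPoints(np.array([[uv]],float),m["mtx"],m["distortion"])[0,0]
    d=m["R"].T@np.array([p[0],p[1],1.]); c=-m["R"].T@m["t"]
    return c,d/np.linalg.norm(d)
def onz(m,uv,z):
    c,d=ray(m,uv); return c+d*(z-c[2])/d[2]
def tri(ms,uvs):
    A=np.zeros((3,3));b=np.zeros(3);L=[]
    for m,uv in zip(ms,uvs):
        c,d=ray(m,uv);P=np.eye(3)-np.outer(d,d);A+=P;b+=P@c;L.append((c,P))
    X=np.linalg.solve(A,b); return X,[round(float(np.linalg.norm(P@(X-c))),1) for c,P in L]
def proj(m,X):
    return cv2.projectPoints(np.array([X],float),cv2.Rodrigues(m["R"])[0],m["t"],m["mtx"],m["distortion"])[0][0,0]
def crop(im,x0,y0,x1,y1,k,name):
    c=cv2.resize(im[y0:y1,x0:x1],None,fx=k,fy=k,interpolation=cv2.INTER_CUBIC)
    cv2.imwrite(name,c[:,:,::-1])
E
python3 - <<'E'
import cv2
from h import *
a=cv2.imread("pics/top0.png")[:,:,::-1];b=cv2.imread("pics/scene0.png")[:,:,::-1]
crop(a,190,145,340,215,5,"pics/topc.png")
crop(b,190,210,410,335,3.6,"pics/scenec.png")
crop(b,80,90,220,250,3.7,"pics/sceneg.png")
E
```

```text
(no output)
```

View pics/topc.png

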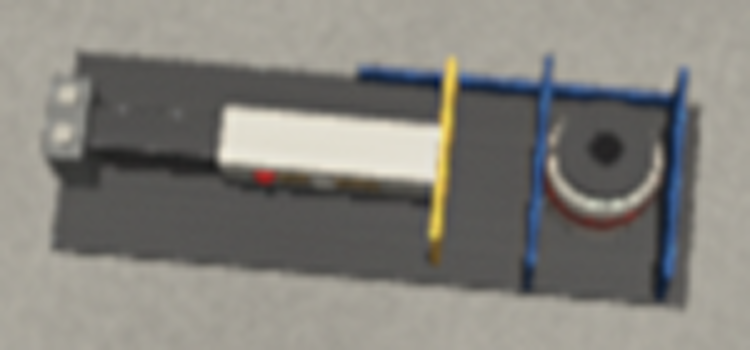

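View pics/scenec.png

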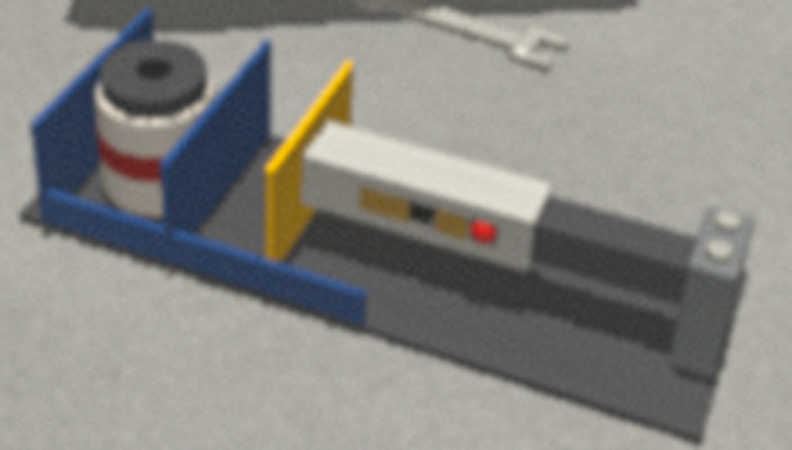

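View pics/sceneg.png

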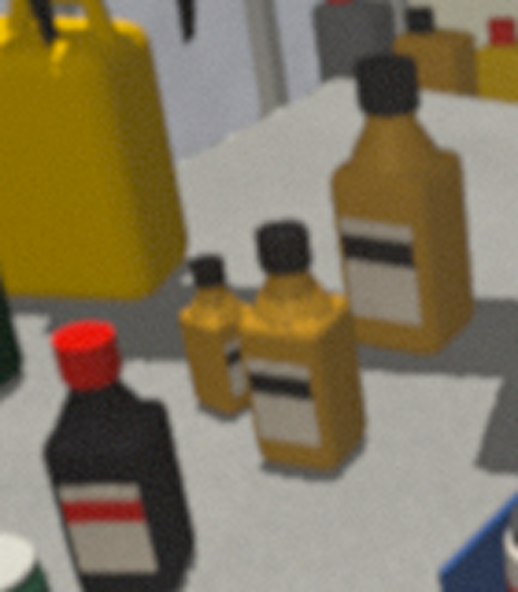

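```bash
python3 - <<'E'
from h import *
np.set_printoptions(precision=1,suppress=True)
T=optics.camera_model("top");S=optics.camera_model("scene")
t=lambda x,y:(190+(x+.5)/5-.5,145+(y+.5)/5-.5)
s=lambda x,y:(190+(x+.5)/3.6-.5,210+(y+.5)/3.6-.5)
g=lambda x,y:(80+(x+.5)/3.7-.5,90+(y+.5)/3.7-.5)
C=[onz(T,t(*p),6) for p in [(78,52),(52,250),(685,305),(700,105)]]
for c in C: print(c)
C=np.array(C)[:,:2]
print("lens",np.linalg.norm(C-np.roll(C,-1,0),axis=1))
d=(C[0]+C[1]-C[2]-C[3]);print("rack y dir deg",np.degrees(np.arctan2(d[1],d[0])),"x from sides",[np.degrees(np.arctan2(*(v[::-1]))) for v in (C[0]-C[1],C[3]-C[2])], C.mean(0))
print("scene base", onz(S,s(700,440),6),onz(S,s(22,218),6))
# sleeve top z=67
for p in [(225,105),(218,165),(440,125),(432,187)]: print("sleeve top",onz(T,t(*p),67))
print("button front top",onz(T,t(265,177),50), "back scene",onz(S,s(483,231),50), "hole2 scene",onz(S,s(422,208),50))
for p in [(327,123),(549,187)]: print("sleeve top scene",onz(S,s(*p),67))
print("guide top ends",onz(T,t(452,58),84),onz(T,t(434,240),84))
print("guide scene top",onz(S,s(350,64),84),onz(S,s(268,167),84))
print("fence top",onz(T,t(548,58),76),onz(T,t(530,265),76), onz(S,s(267,44),76),onz(S,s(165,165),76))
print("gold cap top", onz(S,g(283,232),166)," cap bottom",onz(S,g(287,265),140))
for p in [(262,465),(325,470),(365,432)]: print("foot",onz(S,g(*p),0))
print("large foot", onz(S,g(430,350),0), onz(S,g(350,338),0)); print("grey/black etc")
print("black foot",onz(S,g(150,600),0))
E
```

```text
[610.8 258.6   6. ]
[482.  264.7   6. ]
[ 462.8 -125.7    6. ]
[ 591.6 -132.9    6. ]
lens [129.  390.8 129.1 391.9]
rack y dir deg 87.18587819327561 x from sides [np.float64(-2.7023103919364626), np.float64(-3.195755049274562)] [536.8  66.2]
scene base [614.9 256.5   6. ] [ 595.3 -131.5    6. ]
sleeve top [560.  156.8  67. ]
sleeve top [522.6 158.6  67. ]
sleeve top [552.7  28.   67. ]
sleeve top [514.2  31.2  67. ]
button front top [521.2 132.   50. ] back scene [556.6 128.1  50. ] hole2 scene [551.   92.7  50. ]
sleeve top scene [520.8  26.6  67. ]
sleeve top scene [528.9 155.3  67. ]
guide top ends [589.1  22.3  84. ] [477.4  28.3  84. ]
guide scene top [484.7  26.9  84. ] [588.5  18.7  84. ]
fence top [594.2 -34.8  76. ] [466.6 -28.2  76. ] [472.9 -29.5  76. ] [598.2 -36.1  76. ]
gold cap top [ 423.7 -320.9  166. ]  cap bottom [ 418.7 -325.8  140. ]
foot [ 450.3 -347.8    0. ]
foot [ 439.4 -304.8    0. ]
foot [ 387.5 -306.3    0. ]
large foot [ 266.  -325.3    0. ] [ 272.9 -392.9    0. ]
grey/black etc
black foot [ 598.3 -321.4    0. ]
```

```bash
cat >> h.py <<'E'
RX=np.array([np.cos(-.0505),np.sin(-.0505),0]);RY=np.array([-RX[1],RX[0],0])
def Rt(): return Ro.from_euler("xyz",env.state()["tcp_rot"]).as_matrix()
def plan(pos,yaw=None,cur=None):
    st=env.state();R=Rt();p=st["eef_pos"]
    sl=R.T@(np.array(pos)-p)/1000
    out=[round(float(v),4) for v in sl]
    if yaw is not None:
        G=Ro.from_euler("xyz",[-np.pi/2,0,yaw]).as_matrix()
        dr=Ro.from_matrix(R.T@G).as_rotvec(); print("slide",out,"dr",np.round(dr,4))
    else: print("slide",out)
E
python3 - <<'E'
from h import *
m=optics.camera_model("wrist");print("cam in tool",Rt().T@(-m["R"].T@m["t"]-env.state()["eef_pos"]), "fwd",Rt().T@m["R"][2])
plan([268,-564,290]);plan([539,130,290],-1.6213)
E
```

```text
cam in tool [ -79.25471105 -171.23428488    0.85280667] fwd [ 2.80499883e-01  9.59854021e-01 -2.72863255e-04]
slide [0.0002, -0.0758, -0.0004]
slide [-0.5426, -0.0753, -0.5108] dr [ 7.0000e-04 -1.0765e+00 -5.0000e-04]
```

Emit:
drive_tool([
  {"slide":[0,-0.04,0],"dr":[0,0,0],"fingers":0.09},
  {"slide":[-0.02,-0.075,-0.02],"dr":[0,-0.12,0],"fingers":0.07},
  {"slide":[-0.5426,-0.075,-0.5108],"dr":[0,-1.0765,0],"fingers":0.07},
  {"slide":[-0.5426,-0.075,-0.5108],"dr":[0,-1.0765,0],"fingers":0.07},
  {"slide":[-0.5426,-0.075,-0.5108],"dr":[0,-1.0765,0],"fingers":0.07},
])

```text
t: 0.57
eef_pos: [322.8, -421.8, 287.6]
tcp_rot: [-1.57, -0.0, -2.198]
ft_force: [2.2, -0.7, 0.4]
opening: 0.753
```

```bash
python3 - <<'E'
from h import *
print(env.state());plan([539,130,290],-1.6213)
E
```

```text
{'t': 0.5667, 'joints': array([-1.04203261e+00,  2.85656454e-01,  1.68641853e+00,  7.72014360e-05,
        1.16901607e+00, -4.15252687e-01]), 'qvel': array([ 0.72705479, -0.41651555,  0.61943839,  0.00473678, -0.19644679,
       -0.77763479]), 'tau': array([ -8.61169338, -46.45275235, -29.17882562,  -0.11298243,
         0.44834968,   1.18964989]), 'eef_pos': array([ 322.77337351, -421.77912966,  287.64397981]), 'tcp_rot': array([-1.57030869e+00, -1.37325842e-04, -2.19760646e+00]), 'ft_force': array([ 2.15879824, -0.68337033,  0.37522936]), 'moment': array([-0.0116448 , -0.07536032, -0.00204505]), 'opening': 0.7530779498249246}
slide [-0.5737, -0.0025, -0.1485] dr [-4.000e-04 -5.763e-01  3.000e-04]
```

Emit:
drive_tool([
  {"slide":[-0.54,-0.0,-0.14],"dr":[0,-0.54,0],"fingers":0.07},
  {"slide":[-0.54,0,-0.14],"dr":[0,-0.54,0],"fingers":0.07},
  {"slide":[-0.54,0,-0.14],"dr":[0,-0.54,0],"fingers":0.07},
  {"slide":[-0.54,0,-0.14],"dr":[0,-0.54,0],"fingers":0.07},
  {"slide":[-0.54,0,-0.14],"dr":[0,-0.54,0],"fingers":0.07},
])

```text
t: 0.98
eef_pos: [399.8, -227.8, 287.5]
tcp_rot: [-1.571, -0.0, -1.656]
ft_force: [1.3, -0.7, 0.6]
opening: 0.735
```

```bash
python3 - <<'E'
from h import *
plan([539,130,250],-1.6213)
E
```

```text
slide [-0.3683, 0.0375, 0.1083] dr [-0.0001 -0.0345  0.0001]
```

Emit:
drive_tool([
  {"slide":[-0.34,0,0.1],"fingers":0.07,"dr":[0,0,0]},
  {"slide":[-0.34,0,0.1],"fingers":0.07,"dr":[0,0,0]},
  {"slide":[-0.34,0,0.1],"fingers":0.07,"dr":[0,0,0]},
  {"slide":[-0.34,0.0,0.1],"fingers":0.07,"dr":[0,0,0]},
  {"slide":[-0.34,0.02,0.1],"fingers":0.07,"dr":[0,0,0]},
])

```text
t: 1.4
eef_pos: [476.9, -34.3, 283.7]
tcp_rot: [-1.569, -0.0, -1.663]
ft_force: [0.4, -0.5, -0.1]
opening: 0.738
```

```bash
python3 - <<'E'
from h import *
plan([539,130,250],-1.6213)
E
```

```text
slide [-0.1693, 0.0337, 0.0467] dr [-0.0013 -0.0415  0.0003]
```

Emit:
drive_tool([
  {"slide":[-0.14,0.01,0.035],"fingers":0.07,"dr":[0,-0.04,0]},
  {"slide":[-0.14,0.02,0.035],"fingers":0.07,"dr":[0,-0.04,0]},
  {"slide":[-0.14,0.025,0.035],"fingers":0.07,"dr":[0,-0.04,0]},
  {"slide":[-0.14,0.025,0.035],"fingers":0.07,"dr":[0,-0.04,0]},
  {"slide":[-0.14,0.025,0.035],"fingers":0.07,"dr":[0,-0.04,0]},
])

```text
t: 1.82
eef_pos: [524.5, 103.3, 256.5]
tcp_rot: [-1.573, 0.0, -1.619]
ft_force: [-0.7, -0.6, -0.4]
opening: 0.736
```

```bash
python3 - <<'E'
from h import *
print(env.state()["qvel"].round(3))
plan([539,130,150],-1.6213)
m=optics.camera_model("wrist")
im=optics.read_camera("wrist");cv2.imwrite("pics/w1.png",im[:,:,::-1])
im=optics.read_camera("top");cv2.imwrite("pics/t1.png",im[:,:,::-1])
print(proj(m,[539.5,130.5,67]))
np.save("w1.npy",np.c_[m["R"],m["t"]])
E
```

```text
[-0.069 -0.037  0.022 -0.018  0.017 -0.069]
slide [-0.0273, 0.1064, 0.0134] dr [ 0.002   0.0021 -0.0002]
[291.22291211 160.07682624]
```

View pics/w1.png

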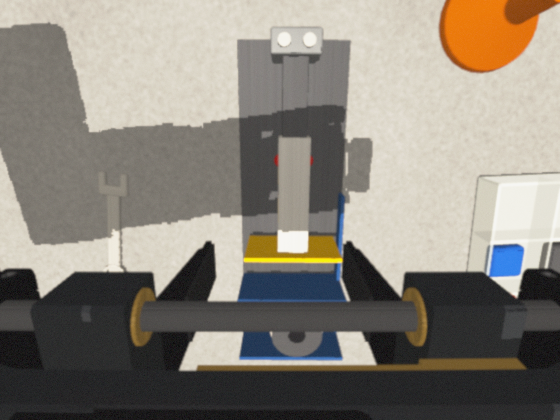

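View pics/t1.png

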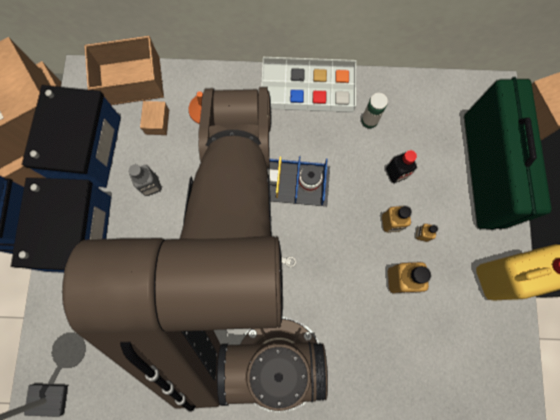

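The wrist view shows the red buttons at about (277,160) and (311,160), with the sleeve between them and the rack nearly vertical in the image. The top view now shows the gold bottles, with the middle one at (400,216). I'll measure both.

```bash
python3 - <<'E'
from h import *
np.set_printoptions(precision=1,suppress=True)
d=np.load("w1.npy");W=dict(optics.camera_model("wrist"));W["R"]=d[:,:3];W["t"]=d[:,3];T=optics.camera_model("top");S=optics.camera_model("scene")
a=cv2.imread("pics/w1.png");h=cv2.cvtColor(a,cv2.COLOR_BGR2HSV)
mk=((h[...,0]<8)|(h[...,0]>172))&(h[...,1]>150);mk[:140]=0;mk[185:]=0;mk[:,:260]=0;mk[:,330:]=0
n,l,s,c=cv2.connectedComponentsWithStats(mk.astype(np.uint8));print(s[1:],c[1:])
for i in range(1,n): print(onz(W,c[i],50))
# long straight edges: inner tube/base left,right
for r in (60,100,180,220,): 
    row=a[r].astype(int).sum(1); g=np.diff(row); idx=[i for i in range(225,365) if abs(g[i])>70]; print(r,idx)
crop(a[:,:,::-1],225,120,365,270,4,"pics/w1c.png")
b=cv2.imread("pics/t1.png");crop(b[:,:,::-1],375,190,445,300,5.4,"pics/t1c.png")
b=cv2.imread("pics/scene0.png")
E
```

```text
[[274 156   4   9  26]
 [311 157   2   7  12]] [[275.9 159.8]
 [311.4 160. ]]
[522.8 129.2  50. ]
[562.6 127.1  50. ]
60 [236, 237, 271, 282, 348, 349]
100 [237, 238, 346, 347]
180 [277, 309, 342]
220 [241, 242, 336, 339, 342, 343]
```

View pics/w1c.png

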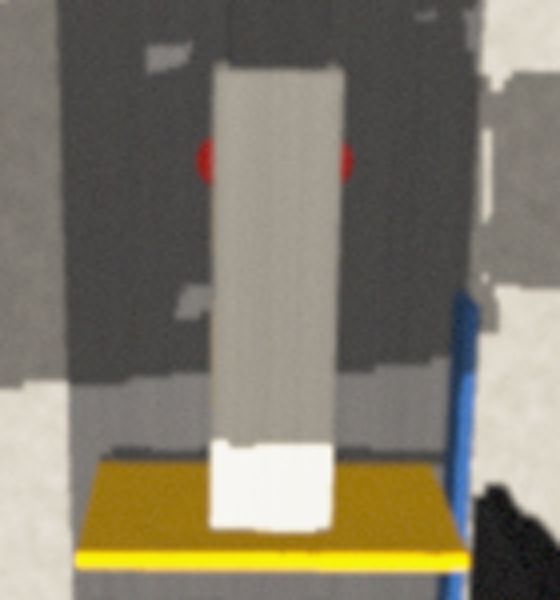

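View pics/t1c.png

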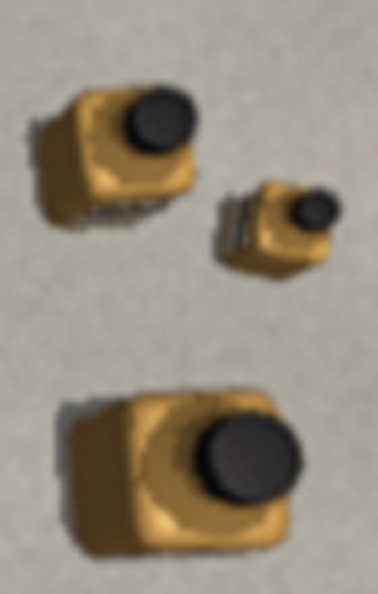

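```bash
python3 - <<'E'
from h import *
np.set_printoptions(precision=1,suppress=True)
d=np.load("w1.npy");W=dict(optics.camera_model("wrist"));W["R"]=d[:,:3];W["t"]=d[:,3];T=optics.camera_model("top");S=optics.camera_model("scene")
w=lambda x,y:(225+(x+.5)/4-.5,120+(y+.5)/4-.5)
t=lambda x,y:(375+(x+.5)/5.4-.5,190+(y+.5)/5.4-.5)
g=lambda x,y:(80+(x+.5)/3.7-.5,90+(y+.5)/3.7-.5)
A=[onz(W,w(*p),67) for p in [(216,66),(345,66),(211,527),(332,527)]]
for q in A: print("sleeve",q)
a=(A[0]+A[1]-A[2]-A[3])/2; print(np.degrees(np.arctan2(a[0],a[1])),np.linalg.norm(a))
B=[onz(W,p,6) for p in [(238,40.5),(350,40.5)]]+[onz(W,w(*p),6) for p in [(70,420),]]
print("base",B, np.degrees(np.arctan2(B[0][0]-B[2][0],B[0][1]-B[2][1])))
print("guide top",onz(W,w(75,570),84),onz(W,w(470,570),84))
X=tri([T,S],[t(162,120),g(283,240)]);print("cap mid (tri)",X, onz(T,t(162,118),166))
for p in [(80,92),(93,200),(195,185),(185,90)]: print("shoulder",onz(T,t(*p),125))
print("foot",onz(T,t(45,215),0))
E
```

```text
sleeve [527.2 156.3  67. ]
sleeve [561.1 154.7  67. ]
sleeve [519.3  25.4  67. ]
sleeve [554.4  23.7  67. ]
3.2136618124118357 131.12775857890966
base [array([485.8, 261.9,   6. ]), array([613.9, 255.5,   6. ]), array([472.9,  39.6,   6. ])] 3.3176094356459127
guide top [481.2  21.7  84. ] [591.4  16.3  84. ]
cap mid (tri) (array([ 418.9, -324.3,  157.5]), [1.2, 1.2]) [ 417.3 -320.9  166. ]
shoulder [ 438.8 -289.9  125. ]
shoulder [ 382.2 -295.7  125. ]
shoulder [ 392.1 -348.2  125. ]
shoulder [ 442.  -344.3  125. ]
foot [ 396.6 -298.8    0. ]
```

```bash
python3 - <<'E'
from h import *
plan([541.3,130,95],-1.625)
E
```

```text
slide [-0.0306, 0.1625, 0.0161] dr [0.0012 0.0041 0.0004]
```

Emit:
drive_tool([
  {"slide":[-0.028,0.04,0.015],"dr":[0.001,0.004,0],"fingers":0.07},
  {"slide":[-0.0295,0.08,0.016],"dr":[0.001,0.004,0],"fingers":0.07},
  {"slide":[-0.0295,0.12,0.016],"dr":[0.001,0.004,0],"fingers":0.065},
  {"slide":[-0.0295,0.155,0.016],"dr":[0.001,0.004,0],"fingers":0.065},
  {"slide":[-0.0295,0.16,0.016],"dr":[0.001,0.004,0],"fingers":0.065},
])

```text
t: 2.33
eef_pos: [538.9, 126.9, 93.1]
tcp_rot: [-1.578, -0.002, -1.628]
ft_force: [-1.4, 0.7, -1.1]
opening: 0.684
```

Emit:
drive_tool([
  {"slide":[0,0,0],"dr":[0,0,0],"fingers":0.065},
  {"slide":[0,0,0],"dr":[0,0,0],"fingers":0.065},
])

```text
t: 2.5
eef_pos: [542.6, 127.7, 99.9]
tcp_rot: [-1.568, 0.0, -1.628]
ft_force: [0.0, 0.4, 0.5]
opening: 0.684
```

```bash
python3 - <<'E'
from h import *
np.set_printoptions(precision=1,suppress=True)
print(env.state()["qvel"].round(3),env.state()["ft_force"])
m=optics.camera_model("wrist")
im=optics.read_camera("wrist");cv2.imwrite("pics/w2.png",im[:,:,::-1])
np.save("w2.npy",np.c_[m["R"],m["t"]])
plan([541.3,130,95],-1.625)
print(proj(m,env.state()["eef_pos"]),proj(m,[541.3,130,67]))
E
```

```text
[ 0. -0. -0.  0. -0.  0.] [0.  0.4 0.5]
slide [-0.002, 0.0055, -0.0017] dr [-0. -0. -0.]
[278.2 258.3] [275.5 233.7]
```

View pics/w2.png

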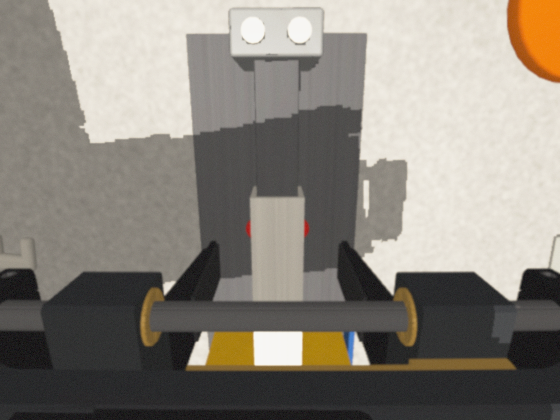

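```bash
python3 - <<'E'
from h import *
np.set_printoptions(precision=1,suppress=True)
d=np.load("w2.npy");W=dict(optics.camera_model("wrist"));W["R"]=d[:,:3];W["t"]=d[:,3]
a=cv2.imread("pics/w2.png");h=cv2.cvtColor(a,cv2.COLOR_BGR2HSV)
mk=((h[...,0]<8)|(h[...,0]>172))&(h[...,1]>150);mk[:210]=0;mk[245:]=0;mk[:,:235]=0;mk[:,320:]=0
n,l,s,c=cv2.connectedComponentsWithStats(mk.astype(np.uint8));print(s[1:],c[1:])
P=[onz(W,c[i],50) for i in (1,2)];print(P,(P[0]+P[1])/2)
crop(a[:,:,::-1],180,0,380,280,2.1,"pics/w2c.png")
for r,z in ((205,67),(250,67)):
    g=np.diff(cv2.GaussianBlur(a,(3,3),0)[r].astype(int).sum(1)); L=240+np.argmax(g[240:260]);Rr=295+np.argmin(g[295:315]); q=[onz(W,(x+.5,r),z) for x in (L,Rr)];print(r,L,Rr,q,(q[0]+q[1])/2)
for r in (45,100,130,):
    g=np.abs(np.diff(cv2.GaussianBlur(a,(3,3),0)[r].astype(int).sum(1))); L=180+np.argmax(g[180:215]);Rr=350+np.argmax(g[350:375]); q=[onz(W,(x+.5,r),6) for x in (L,Rr)];print(r,L,Rr,q,(q[0]+q[1])/2)
E
```

```text
[[246 221   4  15  45]
 [305 221   4  15  46]] [[247.8 228.1]
 [306.2 228. ]]
[array([521.8, 129. ,  50. ]), array([562.5, 126.6,  50. ])] [542.1 127.8  50. ]
205 249 304 [array([526.1, 150.2,  67. ]), array([560.7, 148.2,  67. ])] [543.4 149.2  67. ]
250 250 303 [array([524.3, 119.6,  67. ]), array([559. , 117.6,  67. ])] [541.6 118.6  67. ]
45 186 365 [array([484.2, 255.9,   6. ]), array([613.3, 248.3,   6. ])] [548.8 252.1   6. ]
100 190 362 [array([482.2, 217.9,   6. ]), array([611.5, 210.4,   6. ])] [546.8 214.1   6. ]
130 191 360 [array([480.1, 196. ,   6. ]), array([610.1, 188.3,   6. ])] [545.1 192.1   6. ]
```

Emit:
drive_tool([
  {"slide":[-0.0006,0.03,0],"dr":[0,0,0],"fingers":0.06},
  {"slide":[-0.0006,0.06,0],"dr":[0,0,0],"fingers":0.056},
  {"slide":[-0.0006,0.068,0],"dr":[0,0,0],"fingers":0.052},
  {"slide":[-0.0006,0.068,0],"dr":[0,0,0],"fingers":0.05},
  {"slide":[-0.0006,0.068,0],"dr":[0,0,0],"fingers":0.048},
])

```text
t: 2.97
eef_pos: [542.7, 129.0, 31.8]
tcp_rot: [-1.568, 0.0, -1.627]
ft_force: [0.2, 0.1, 0.2]
opening: 0.519
```

Emit:
drive_tool([
  {"slide":[0,0,0],"dr":[0,0,0],"fingers":0.048},
  {"slide":[0,0,0],"dr":[0,0,0],"fingers":0.048},
])

```text
t: 3.13
eef_pos: [542.7, 129.1, 31.8]
tcp_rot: [-1.567, 0.0, -1.627]
ft_force: [-0.2, -0.0, -0.7]
opening: 0.51
```

```bash
python3 - <<'E'
from h import *
np.set_printoptions(precision=2,suppress=True)
s=env.state();print(s["eef_pos"],s["ft_force"],s["moment"],s["opening"]*95.1)
im=optics.read_camera("wrist");cv2.imwrite("pics/w3.png",im[:,:,::-1])
im=optics.read_camera("scene");crop(im,190,190,410,335,3.6,"pics/s3.png")
E
```

```text
[542.66 129.11  31.85] [-0.21 -0.02 -0.72] [ 0.01 -0.1   0.05] 48.499926937443334
```

View pics/w3.png

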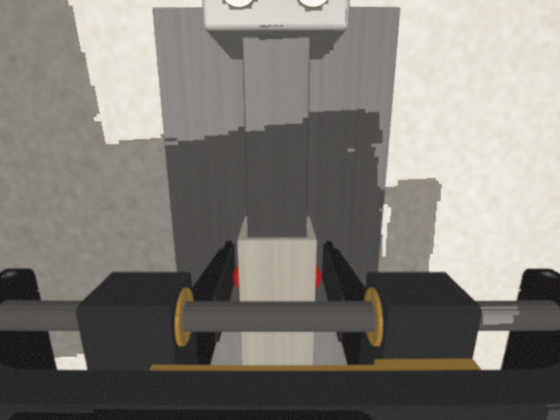

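View pics/s3.png

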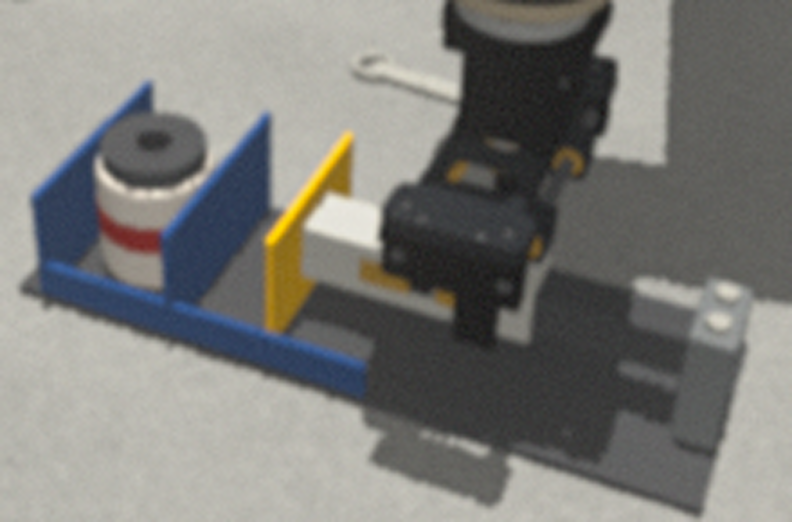

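Emit:
drive_tool([
  {"slide":[0,0,0],"dr":[0,0,0],"fingers":0.04},
  {"slide":[0,0,0],"dr":[0,0,0],"fingers":0.036},
  {"slide":[0,0,0],"dr":[0,0,0],"fingers":0.034},
  {"slide":[0,0,0],"dr":[0,0,0],"fingers":0.032},
  {"slide":[0,0,0],"dr":[0,0,0],"fingers":0.03},
])

```text
t: 3.65
eef_pos: [541.9, 129.1, 30.2]
tcp_rot: [-1.57, -0.0, -1.627]
ft_force: [-1.3, -0.8, 4.5]
opening: 0.357
```

Emit:
drive_tool([
  {"slide":[0,0,0],"dr":[0,0,0],"fingers":0.03},
  {"slide":[0,0,0],"dr":[0,0,0],"fingers":0.03},
])

```text
t: 3.82
eef_pos: [541.9, 129.1, 30.2]
tcp_rot: [-1.569, -0.0, -1.627]
ft_force: [-0.1, -0.0, 5.7]
opening: 0.355
```

```bash
python3 - <<'E'
from h import *
np.set_printoptions(precision=2,suppress=True)
s=env.state();print(s["eef_pos"],s["ft_force"],s["moment"],s["opening"]*95.1)
E
```

```text
[541.9  129.06  30.24] [-0.08 -0.    5.65] [0.1  0.1  0.12] 33.772310290156845
```

Emit:
drive_tool([
  {"slide":[-0.0007,-0.0005,0],"dr":[0,0,0],"fingers":0.03},
  {"slide":[-0.0015,-0.001,0],"dr":[0,0,0],"fingers":0.03},
])

```text
t: 3.98
eef_pos: [541.9, 130.2, 30.4]
tcp_rot: [-1.57, -0.001, -1.627]
ft_force: [5.9, -4.0, -15.3]
opening: 0.36
```

Emit:
drive_tool([
  {"slide":[-0.0007,0,0],"dr":[0,0,0],"fingers":0.03},
  {"slide":[-0.0015,0,0],"dr":[0,0,0],"fingers":0.03},
])

```text
t: 4.15
eef_pos: [542.0, 131.6, 30.3]
tcp_rot: [-1.57, -0.001, -1.627]
ft_force: [2.7, -6.8, -7.6]
opening: 0.354
```

Emit:
drive_tool([
  {"slide":[-0.0007,0.0003,0],"dr":[0,0,0],"fingers":0.03},
  {"slide":[-0.0014,0.0003,0],"dr":[0,0,0],"fingers":0.03},
])

```text
t: 4.32
eef_pos: [542.1, 132.7, 30.3]
tcp_rot: [-1.57, -0.001, -1.627]
ft_force: [1.2, -7.9, -2.7]
opening: 0.355
```

Emit:
drive_tool([
  {"slide":[-0.0007,0,0],"dr":[0,0,0],"fingers":0.03},
  {"slide":[-0.0014,0,0],"dr":[0,0,0],"fingers":0.03},
])

```text
t: 4.48
eef_pos: [542.2, 134.2, 30.3]
tcp_rot: [-1.57, -0.001, -1.627]
ft_force: [1.8, -7.1, -3.5]
opening: 0.351
```

Emit:
drive_tool([
  {"slide":[-0.0007,0,0],"dr":[0,0,0],"fingers":0.03},
  {"slide":[-0.0014,0,0],"dr":[0,0,0],"fingers":0.03},
])

```text
t: 4.65
eef_pos: [542.2, 135.7, 30.3]
tcp_rot: [-1.57, -0.001, -1.627]
ft_force: [1.7, -5.2, -4.3]
opening: 0.354
```

```bash
cat > guide.py <<'E'
from h import *
def guide():
    S=optics.camera_model("scene");im=optics.read_camera("scene")
    h=cv2.cvtColor(im,cv2.COLOR_RGB2HSV);mk=(h[...,0]>18)&(h[...,0]<30)&(h[...,1]>140)&(h[...,2]>120)
    mk[:225]=0;mk[300:]=0;mk[:,:240]=0;mk[:,:255]=0;mk[:,310:]=0
    n,l,s,c=cv2.connectedComponentsWithStats(mk.astype(np.uint8));i=1+np.argmax(s[1:,4])
    return s[i],c[i],im
E
python3 - <<'E'
from guide import *
s,c,im=guide();print(s,c)
import guide as G
o=cv2.imread("pics/scene0.png")[:,:,::-1]
G.optics=type("o",(),dict(camera_model=lambda n:None,read_camera=lambda n:np.ascontiguousarray(o)))
print(G.guide()[:2])
crop(im,190,190,410,335,3.6,"pics/s4.png")
E
```

```text
[267 228  24  55 431] [275.56148492 257.01160093]
(array([264, 227,  24,  55, 425], dtype=int32), array([272.56235294, 255.94352941]))
```

View pics/s4.png

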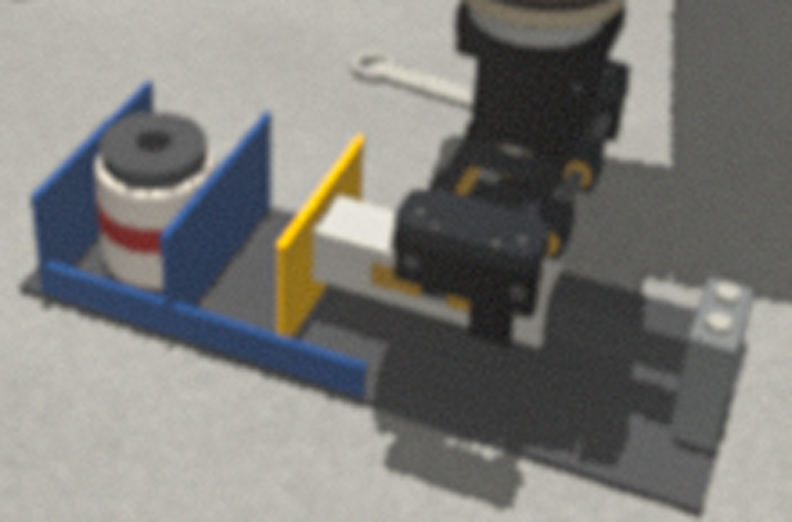

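Emit:
drive_tool([
  {"slide":[-0.002,0,0],"dr":[0,0,0],"fingers":0.03},
  {"slide":[-0.004,0,0],"dr":[0,0,0],"fingers":0.03},
  {"slide":[-0.006,0,0],"dr":[0,0,0],"fingers":0.03},
  {"slide":[-0.008,0,0],"dr":[0,0,0],"fingers":0.03},
  {"slide":[-0.01,0,0],"dr":[0,0,0],"fingers":0.03},
])

```text
t: 5.12
eef_pos: [542.8, 146.1, 30.3]
tcp_rot: [-1.57, -0.0, -1.627]
ft_force: [3.6, -4.8, -6.6]
opening: 0.355
```

Emit:
drive_tool([
  {"slide":[-0.002,0,0],"dr":[0,0,0],"fingers":0.03},
  {"slide":[-0.004,0,0],"dr":[0,0,0],"fingers":0.03},
  {"slide":[-0.006,0,0],"dr":[0,0,0],"fingers":0.03},
  {"slide":[-0.008,0,0],"dr":[0,0,0],"fingers":0.03},
  {"slide":[-0.01,0,0],"dr":[0,0,0],"fingers":0.03},
])

```text
t: 5.53
eef_pos: [543.3, 156.1, 30.3]
tcp_rot: [-1.57, -0.0, -1.627]
ft_force: [3.4, -4.2, -6.0]
opening: 0.355
```

```bash
python3 - <<'E'
from guide import *
s,c,im=guide();print(s,c,env.state()["eef_pos"],env.state()["ft_force"])
crop(im,190,190,410,335,3.6,"pics/s5.png")
im=optics.read_camera("wrist");cv2.imwrite("pics/w5.png",im[:,:,::-1])
E
```

```text
[277 230  23  56 406] [285.1453202  259.87931034] [543.35852518 156.54864489  30.31944766] [ 3.98510358 -0.53197163 -8.22623022]
```

View pics/s5.png

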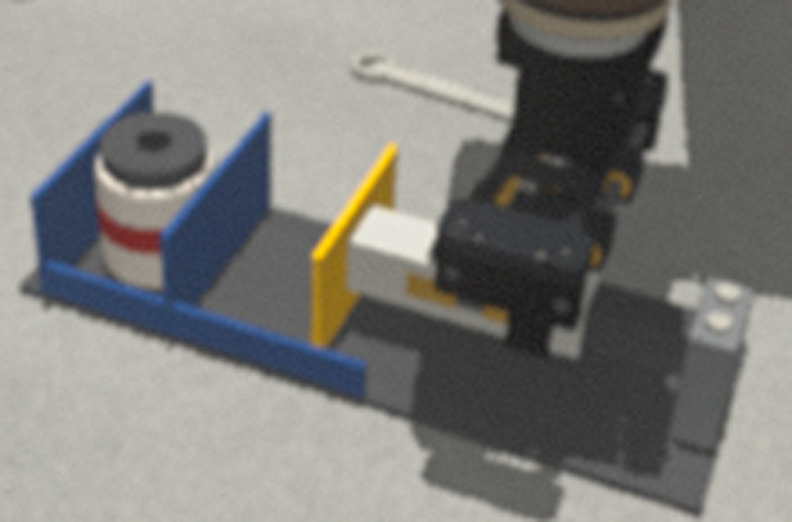

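View pics/w5.png

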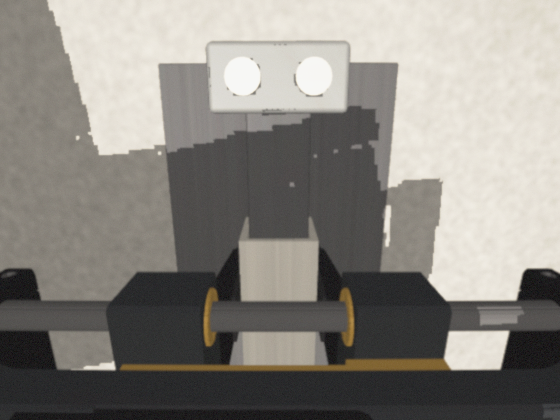

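Emit:
drive_tool([
  {"slide":[-0.001,0,0],"dr":[0,0,0],"fingers":0.03},
  {"slide":[-0.002,0,0],"dr":[0,0,0],"fingers":0.03},
  {"slide":[-0.003,0,0],"dr":[0,0,0],"fingers":0.03},
  {"slide":[-0.004,0,0],"dr":[0,0,0],"fingers":0.03},
  {"slide":[-0.005,0,0],"dr":[0,0,0],"fingers":0.03},
])

```text
t: 6.05
eef_pos: [543.6, 161.3, 30.4]
tcp_rot: [-1.57, -0.0, -1.627]
ft_force: [4.0, -0.4, -13.5]
opening: 0.36
```

Emit:
drive_tool([
  {"slide":[-0.0004,0,0],"dr":[0,0,0],"fingers":0.03},
  {"slide":[-0.0008,0,0],"dr":[0,0,0],"fingers":0.03},
])

```text
t: 6.22
eef_pos: [543.6, 162.2, 30.3]
tcp_rot: [-1.57, 0.0, -1.627]
ft_force: [5.5, -0.6, -14.6]
opening: 0.354
```

```bash
cat > chk.py <<'E'
from guide import *
import sys
s,c,im=guide();st=env.state();print("guide",c.round(2),"tcp",st["eef_pos"].round(2),"F",st["ft_force"].round(1),"open",round(st["opening"]*95.1,2),"slide~",round((st["eef_pos"][1]-129.06)/.998,1))
h=cv2.cvtColor(im,cv2.COLOR_RGB2HSV);mk=((h[...,0]<8)|(h[...,0]>172))&(h[...,1]>120);mk[:230]=0;mk[300:]=0;mk[:,:290]=0;mk[:,360:]=0
ys,xs=np.nonzero(mk);print("red px",len(xs),xs.mean() if len(xs) else None,ys.mean() if len(xs) else None)
crop(im,270,220,370,310,6,f"pics/s_{sys.argv[1]}.png")
E
python3 chk.py 6
```

```text
guide [288.1  260.62] tcp [543.67 162.25  30.34] F [  5.4   1.8 -14.5] open 33.52 slide~ 33.3
red px 17 323.6470588235294 274.94117647058823
```

View pics/s_6.png

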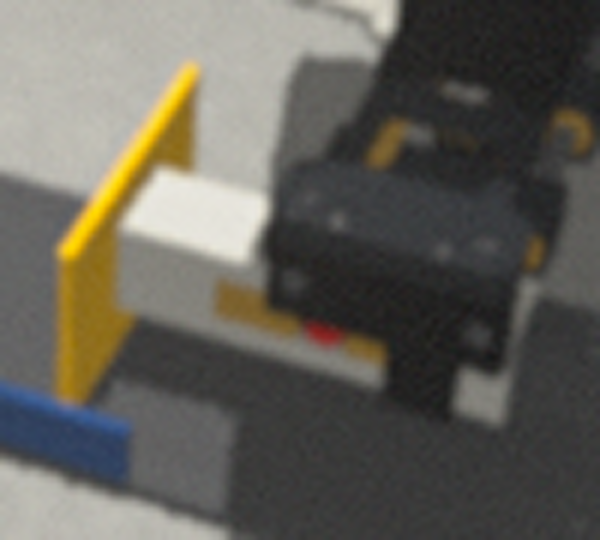

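Emit:
drive_tool([
  {"slide":[-0.0003,0.0004,0],"dr":[0,0,0],"fingers":0.03},
  {"slide":[-0.0006,0.0006,0],"dr":[0,0,0],"fingers":0.03},
])

```text
t: 6.43
eef_pos: [543.7, 162.6, 30.3]
tcp_rot: [-1.57, -0.0, -1.627]
ft_force: [2.9, -2.3, -4.3]
opening: 0.355
```

```bash
python3 chk.py 7
```

```text
guide [288.16 260.71] tcp [543.68 162.62  30.33] F [ 3.6 -2.7 -6.4] open 33.76 slide~ 33.6
red px 19 323.4736842105263 274.7894736842105
```

View pics/s_7.png

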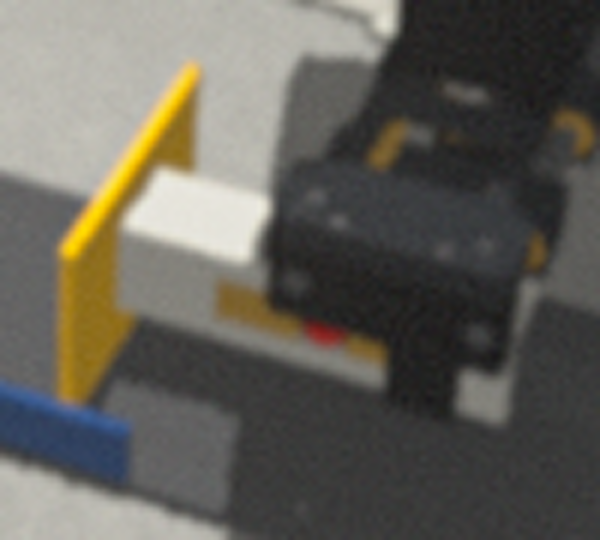

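Emit:
drive_tool([
  {"slide":[-0.0004,0,0],"dr":[0,0,0],"fingers":0.03},
  {"slide":[-0.0004,0,0],"dr":[0,0,0],"fingers":0.03},
])

```text
t: 6.65
eef_pos: [543.7, 163.0, 30.3]
tcp_rot: [-1.57, -0.0, -1.627]
ft_force: [3.3, -1.3, -5.9]
opening: 0.358
```

```bash
python3 chk.py 8
```

```text
guide [288.24 260.94] tcp [543.71 162.98  30.29] F [ 2.3 -1.1 -5.4] open 34.08 slide~ 34.0
red px 20 323.45 274.7
```

Emit:
drive_tool([
  {"slide":[-0.0004,0,0],"dr":[0,0,0],"fingers":0.03},
  {"slide":[-0.0004,0,0],"dr":[0,0,0],"fingers":0.03},
])

```text
t: 6.87
eef_pos: [543.7, 163.4, 30.3]
tcp_rot: [-1.57, -0.0, -1.627]
ft_force: [2.7, -0.9, -4.3]
opening: 0.355
```

```bash
python3 chk.py 9
```

```text
guide [288.4  261.09] tcp [543.72 163.39  30.28] F [ 2.8 -2.4 -3.2] open 34.17 slide~ 34.4
red px 21 323.76190476190476 274.8095238095238
```

Emit:
drive_tool([
  {"slide":[-0.0004,0,0],"dr":[0,0,0],"fingers":0.03},
  {"slide":[-0.0004,0,0],"dr":[0,0,0],"fingers":0.03},
])

```text
t: 7.08
eef_pos: [543.7, 163.7, 30.3]
tcp_rot: [-1.57, -0.0, -1.627]
ft_force: [2.9, -2.7, -3.0]
opening: 0.356
```

```bash
python3 chk.py 10
```

```text
guide [288.62 261.13] tcp [543.74 163.7   30.29] F [ 2.1 -3.2 -2.3] open 33.85 slide~ 34.7
red px 20 323.9 274.9
```

View pics/s_10.png

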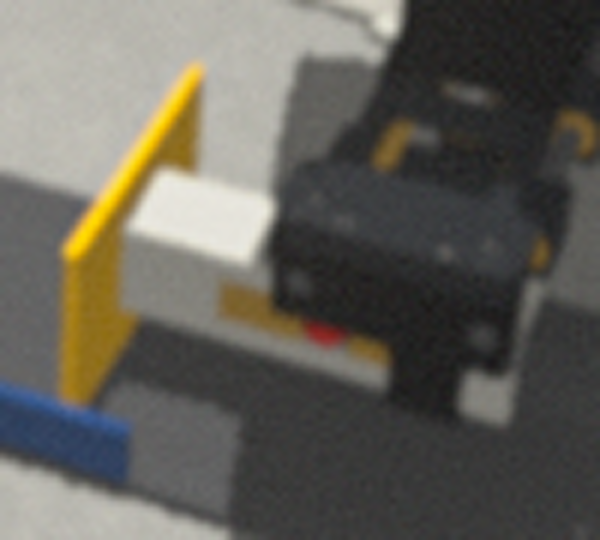

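Emit:
drive_tool([
  {"slide":[-0.0003,0,0],"dr":[0,0,0],"fingers":0.03},
  {"slide":[-0.0003,0,0],"dr":[0,0,0],"fingers":0.03},
])

```text
t: 7.3
eef_pos: [543.7, 163.8, 30.3]
tcp_rot: [-1.57, -0.0, -1.627]
ft_force: [2.1, -5.7, -2.2]
opening: 0.357
```

```bash
python3 chk.py 11
```

```text
guide [288.8  261.09] tcp [543.76 163.81  30.29] F [ 1.6 -5.6 -1.3] open 33.94 slide~ 34.8
red px 18 323.6111111111111 274.8888888888889
```

Emit:
drive_tool([
  {"slide":[0.0004,0,0],"dr":[0,0,0],"fingers":0.034},
  {"slide":[0.0004,0,0],"dr":[0,0,0],"fingers":0.045},
  {"slide":[0.0004,0,0],"dr":[0,0,0],"fingers":0.055},
  {"slide":[0.0004,0,0],"dr":[0,0,0],"fingers":0.06},
  {"slide":[0.0004,-0.03,0],"dr":[0,0,0],"fingers":0.06},
])

```text
t: 7.77
eef_pos: [541.4, 163.4, 56.6]
tcp_rot: [-1.577, -0.002, -1.627]
ft_force: [-0.2, 0.3, -0.8]
opening: 0.583
```

Emit:
drive_tool([
  {"slide":[0,-0.04,0],"dr":[0,0,0],"fingers":0.06},
  {"slide":[-0.0,-0.06,0],"dr":[0,0,0],"fingers":0.06},
  {"slide":[-0.0,-0.06,0],"dr":[0,0,0],"fingers":0.06},
])

```text
t: 8.02
eef_pos: [545.3, 164.3, 124.5]
tcp_rot: [-1.563, 0.002, -1.627]
ft_force: [0.8, 0.4, 0.9]
opening: 0.626
```

```bash
python3 chk.py 12; python3 - <<'E'
from h import *
np.set_printoptions(precision=1,suppress=True)
m=optics.camera_model("wrist")
im=optics.read_camera("wrist");cv2.imwrite("pics/w12.png",im[:,:,::-1])
np.save("w12.npy",np.c_[m["R"],m["t"]]); print(env.state()["eef_pos"])
E
```

```text
guide [288.62 260.93] tcp [544.39 164.04 122.26] F [-0.  -0.1 -0.8] open 59.99 slide~ 35.1
red px 32 323.9375 274.0625
[543.6 163.9 120.7]
```

View pics/s_12.png

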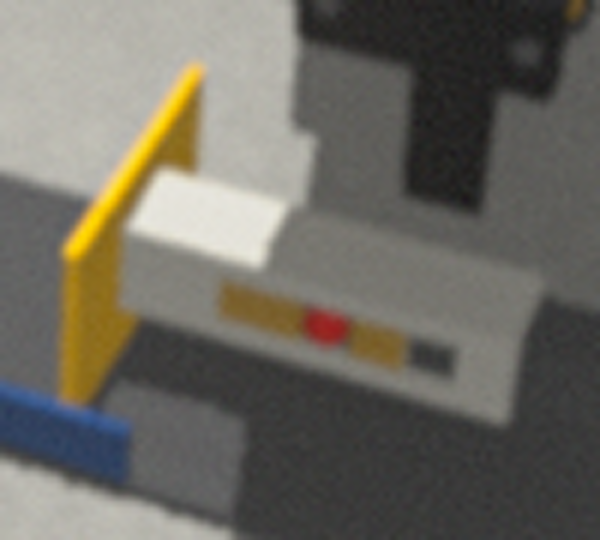

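View pics/w12.png

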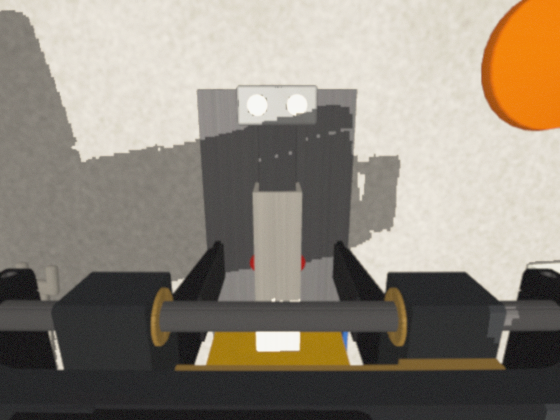

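```bash
python3 - <<'E'
from h import *
np.set_printoptions(precision=1,suppress=True)
for f,r0,r1 in (("w2",210,245),("w12",245,280)):
    d=np.load(f+".npy");W=dict(optics.camera_model("wrist"));W["R"]=d[:,:3];W["t"]=d[:,3]
    a=cv2.imread(f"pics/{f}.png");h=cv2.cvtColor(a,cv2.COLOR_BGR2HSV)
    mk=((h[...,0]<8)|(h[...,0]>172))&(h[...,1]>130);mk[:r0]=0;mk[r1:]=0;mk[:,:235]=0;mk[:,320:]=0
    ys,xs=np.nonzero(mk);y=ys.mean();q=[onz(W,(x,y),50) for x in (xs.min()-.5,xs.max()+.5)];print(xs.min(),xs.max(),(xs<277).sum(),(xs>277).sum(),np.linalg.norm(q[0]-q[1]),(q[0]+q[1])/2)
# lane floor estimate
# fence in top image z=76
E
```

```text
246 308 49 62 43.92170077316251 [542.1 127.6  50. ]
250 304 46 44 43.538150594788874 [541.9 127.7  50. ]
```

Both buttons are fully out: 43.5 mm tip to tip against 44, and the back one shows as a full disc in the brass hole. The slide is about 34.8 mm. Next is the bottle.

```bash
python3 - <<'E'
from h import *
plan([418,-323,290],-2.58)
E
```

```text
slide [0.4931, -0.1697, -0.0978] dr [-0.002   0.9533 -0.0014]
```

Emit:
drive_tool([
  {"slide":[0.0,-0.04,0],"dr":[0,0,0],"fingers":0.06},
  {"slide":[0.01,-0.08,0],"dr":[0,0,0],"fingers":0.06},
  {"slide":[0.03,-0.12,-0.01],"dr":[0,0.1,0],"fingers":0.06},
  {"slide":[0.06,-0.145,-0.02],"dr":[0,0.2,0],"fingers":0.06},
  {"slide":[0.1,-0.165,-0.02],"dr":[0,0.3,0],"fingers":0.06},
])

```text
t: 8.53
eef_pos: [517.0, 70.1, 283.8]
tcp_rot: [-1.57, 0.001, -1.929]
ft_force: [1.2, -0.7, 0.3]
opening: 0.627
```

```bash
python3 - <<'E'
from h import *
plan([418,-323,290],-2.58)
E
```

```text
slide [0.4028, -0.0063, 0.0452] dr [-6.000e-04  6.508e-01 -8.000e-04]
```

Emit:
drive_tool([
  {"slide":[0.37,0,0.045],"dr":[0,0.65,0],"fingers":0.06},
  {"slide":[0.37,0,0.045],"dr":[0,0.65,0],"fingers":0.06},
  {"slide":[0.37,0,0.045],"dr":[0,0.65,0],"fingers":0.06},
  {"slide":[0.37,0,0.045],"dr":[0,0.65,0],"fingers":0.06},
  {"slide":[0.37,0,0.045],"dr":[0,0.65,0],"fingers":0.06},
])

```text
t: 8.95
eef_pos: [468.6, -134.4, 281.3]
tcp_rot: [-1.572, -0.0, -2.558]
ft_force: [0.8, -0.4, 0.4]
opening: 0.633
```

```bash
python3 - <<'E'
from h import *
plan([418,-323,290],-2.58)
E
```

```text
slide [0.1462, -0.0088, 0.1295] dr [0.0013 0.0222 0.0003]
```

Emit:
drive_tool([
  {"slide":[0.123,-0.004,0.108],"dr":[0,0.0,0],"fingers":0.06},
  {"slide":[0.123,-0.004,0.108],"dr":[0,0.0,0],"fingers":0.06},
  {"slide":[0.123,-0.004,0.108],"dr":[0,0,0],"fingers":0.06},
  {"slide":[0.123,-0.004,0.108],"dr":[0,0,0],"fingers":0.06},
  {"slide":[0.123,-0.004,0.108],"dr":[0,0,0],"fingers":0.06},
])

```text
t: 9.37
eef_pos: [425.9, -296.1, 284.8]
tcp_rot: [-1.572, -0.001, -2.556]
ft_force: [-0.0, 0.5, -0.6]
opening: 0.627
```

```bash
python3 - <<'E'
from h import *
plan([418,-323,290],-2.58)
optics.read_camera("top");optics.read_camera("top")
m=optics.camera_model("wrist")
im=optics.read_camera("wrist");cv2.imwrite("pics/w20.png",im[:,:,::-1])
np.save("w20.npy",np.c_[m["R"],m["t"]]); print(env.state()["eef_pos"],env.state()["qvel"].round(3))
E
```

```text
slide [0.0215, -0.0052, 0.018] dr [0.0009 0.0238 0.0007]
[ 427.22691683 -290.80831519  285.24416236] [ 0.033 -0.015  0.002 -0.     0.002  0.001]
```

View pics/w20.png

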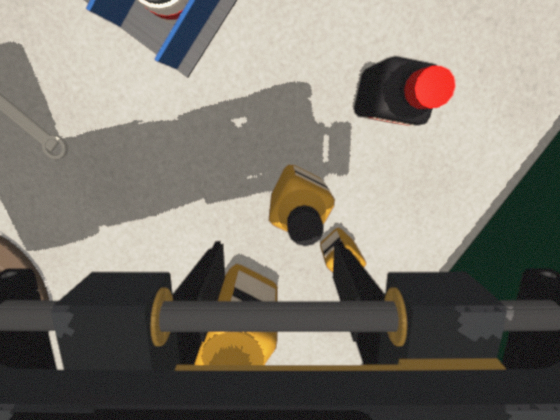

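```bash
python3 - <<'E'
from h import *
a=cv2.imread("pics/w20.png")[:,:,::-1];crop(a,255,150,375,275,5.5,"pics/w20c.png")
E
```

```text
(no output)
```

View pics/w20c.png

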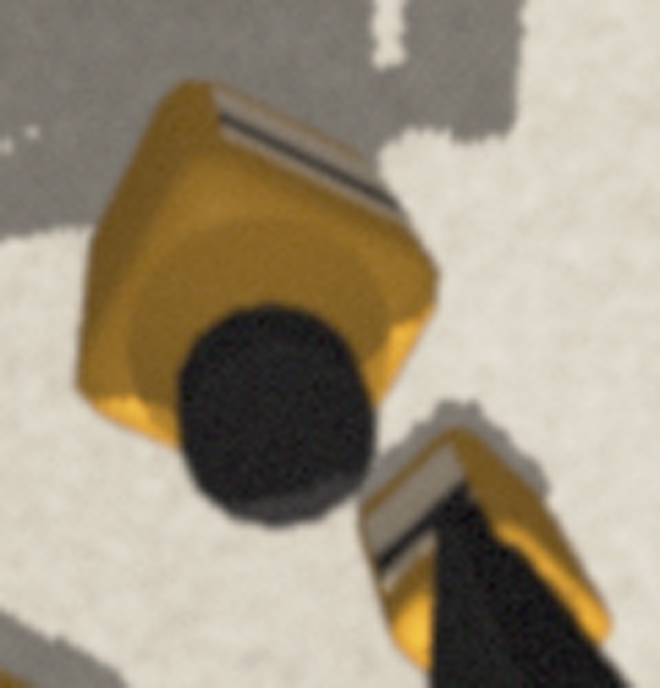

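```bash
python3 - <<'E'
from h import *
np.set_printoptions(precision=1,suppress=True)
d=np.load("w20.npy");W=dict(optics.camera_model("wrist"));W["R"]=d[:,:3];W["t"]=d[:,3]
w=lambda x,y:(255+(x+.5)/5.5-.5,150+(y+.5)/5.5-.5)
print("cap c",onz(W,w(278,427),166),"L",onz(W,w(180,427),166),"R",onz(W,w(376,427),166),"bot",onz(W,w(278,522),166))
for z in (60,80,100): 
    p,q=onz(W,w(220,115),z),onz(W,w(395,208),z);v=q-p;print(z,p,q,np.linalg.norm(v),np.degrees(np.arctan2(v[1],v[0])))
for z in (115,125):
    for c in [(192,80),(437,270),(80,385),(90,240)]: print(z,c,onz(W,w(*c),z))
p,q=onz(W,w(192,80),0),onz(W,w(410,210),0); print("foot edge",p,q,np.degrees(np.arctan2(*(q-p)[1::-1])))
p,q=onz(W,w(80,390),118),onz(W,w(180,448),118); print("back edge",np.degrees(np.arctan2(*(q-p)[1::-1])))
p,q=onz(W,w(437,275),118),onz(W,w(376,402),118); print("side edge",np.degrees(np.arctan2(*(q-p)[1::-1])))
p,q=onz(W,w(185,82),0),onz(W,w(95,240),0); print("left lower edge?",np.degrees(np.arctan2(*(q-p)[1::-1])))
E
```

```text
cap c [ 421.5 -325.4  166. ] L [ 412.5 -311.8  166. ] R [ 430.5 -338.9  166. ] bot [ 407.6 -335.1  166. ]
60 [ 446.9 -302.    60. ] [ 451.2 -345.6   60. ] 43.747862246461196 -84.43134563770403
80 [ 449.3 -299.3   80. ] [ 453.3 -340.7   80. ] 41.53942561660047 -84.43134563770404
100 [ 451.6 -296.7  100. ] [ 455.4 -335.8  100. ] 39.33098898673975 -84.43134563770398
115 (192, 80) [ 455.9 -286.7  115. ]
115 (437, 270) [ 451.7 -345.9  115. ]
115 (80, 385) [ 394.7 -301.8  115. ]
115 (90, 240) [ 420.  -287.6  115. ]
125 (192, 80) [ 457.  -285.6  125. ]
125 (437, 270) [ 452.9 -343.1  125. ]
125 (80, 385) [ 397.6 -300.3  125. ]
125 (90, 240) [ 422.1 -286.5  125. ]
foot edge [ 443.3 -299.3    0. ] [ 446.4 -363.6    0. ] -87.16676933922719
back edge -87.93646655201238
side edge -169.15748129757804
left lower edge? -175.6744286974002
```

```bash
python3 - <<'E'
from h import *
plan([421,-325,200],-2.556)
E
```

```text
slide [0.0242, 0.0852, 0.0251] dr [ 0.0019  0.003  -0.0004]
```

Emit:
drive_tool([
  {"slide":[0.024,0.02,0.025],"dr":[0.002,0.0,0],"fingers":0.06},
  {"slide":[0.024,0.055,0.025],"dr":[0.002,0,0],"fingers":0.06},
  {"slide":[0.024,0.08,0.025],"dr":[0.002,0,0],"fingers":0.055},
  {"slide":[0.024,0.085,0.025],"dr":[0.002,0,0],"fingers":0.055},
  {"slide":[0.024,0.085,0.025],"dr":[0.002,0,0],"fingers":0.055},
])

```text
t: 9.93
eef_pos: [421.7, -323.6, 200.3]
tcp_rot: [-1.572, 0.0, -2.55]
ft_force: [0.4, -0.7, -0.1]
opening: 0.583
```

```bash
python3 - <<'E'
from h import *
optics.read_camera("top");optics.read_camera("top")
m=optics.camera_model("wrist")
im=optics.read_camera("wrist");cv2.imwrite("pics/w21.png",im[:,:,::-1])
np.save("w21.npy",np.c_[m["R"],m["t"]]); print(env.state()["eef_pos"],env.state()["tcp_rot"],env.state()["qvel"].round(3))
crop(im,200,120,360,300,3.3,"pics/w21c.png")
E
```

```text
[ 422.51204589 -324.90582499  203.11931157] [-1.56604695e+00  1.27852928e-03 -2.55064380e+00] [-0.007 -0.007  0.002 -0.    -0.008 -0.002]
```

View pics/w21c.png

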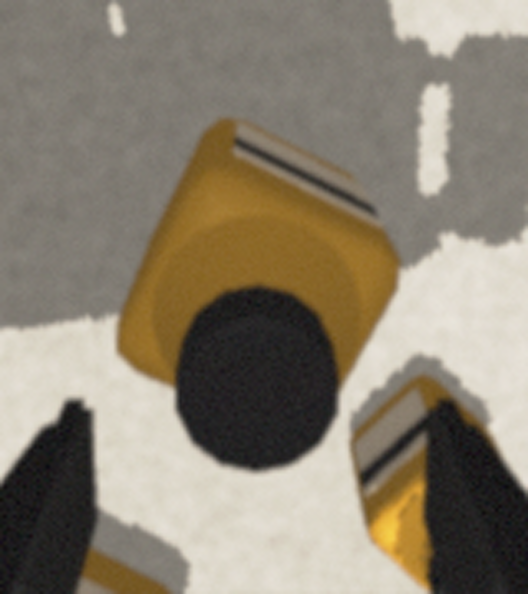

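```bash
python3 - <<'E'
from h import *
np.set_printoptions(precision=1,suppress=True)
d=np.load("w21.npy");W=dict(optics.camera_model("wrist"));W["R"]=d[:,:3];W["t"]=d[:,3]
w=lambda x,y:(200+(x+.5)/3.3-.5,120+(y+.5)/3.3-.5)
for c in [(257,393),(177,393),(337,393),(257,468),(257,318)]: print("cap",onz(W,w(*c),166))
p,q=onz(W,w(236,150),90),onz(W,w(377,212),90);v=q-p;print("stripe",np.degrees(np.arctan2(v[1],v[0])))
p,q=onz(W,w(398,280),118),onz(W,w(341,390),118);v=q-p;print("side",np.degrees(np.arctan2(v[1],v[0])))
p,q=onz(W,w(205,135),118),onz(W,w(122,325),118);v=q-p;print("side2",np.degrees(np.arctan2(v[1],v[0])))
p,q=onz(W,w(123,353),118),onz(W,w(172,387),118);v=q-p;print("back",np.degrees(np.arctan2(v[1],v[0])))
plan([421.5,-325,146],-2.556)
E
```

```text
cap [ 420.9 -326.1  166. ]
cap [ 412.  -312.7  166. ]
cap [ 429.8 -339.4  166. ]
cap [ 407.3 -335.2  166. ]
cap [ 434.  -317.3  166. ]
stripe -80.09591074097673
side -171.14885429841212
side2 -170.4696613178143
back -93.23028173161516
slide [0.001, 0.0571, -0.0008] dr [-0.  0. -0.]
```

Emit:
drive_tool([
  {"slide":[0.0015,0.03,0],"dr":[0,0,0],"fingers":0.055},
  {"slide":[0.0015,0.05,0.0],"dr":[0,0,0],"fingers":0.055},
  {"slide":[0.0015,0.057,0.0],"dr":[0,0,0],"fingers":0.055},
  {"slide":[0.0015,0.057,0.0],"dr":[0,0,0],"fingers":0.055},
  {"slide":[0.0015,0.057,0.0],"dr":[0,0,0],"fingers":0.055},
])

```text
t: 10.5
eef_pos: [421.1, -326.3, 145.9]
tcp_rot: [-1.567, 0.001, -2.551]
ft_force: [-0.0, 0.4, 0.0]
opening: 0.581
```

```bash
python3 - <<'E'
from h import *
im=optics.read_camera("scene");crop(im,100,60,240,230,3.5,"pics/s22.png")
im=optics.read_camera("wrist");cv2.imwrite("pics/w22.png",im[:,:,::-1])
plan([421,-326,143],-2.556);print(env.state()["ft_force"])
E
```

```text
slide [-0.0002, 0.0031, -0.0005] dr [-0.005   0.0043 -0.0013]
[-0.02237607 -0.54479326 -0.45490599]
```

View pics/s22.png

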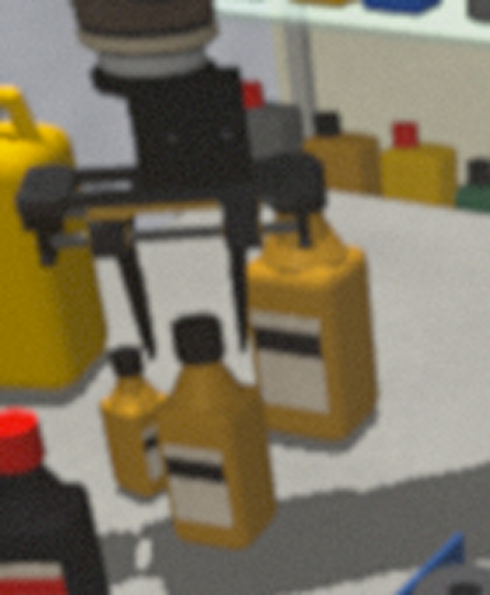

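View pics/w22.png

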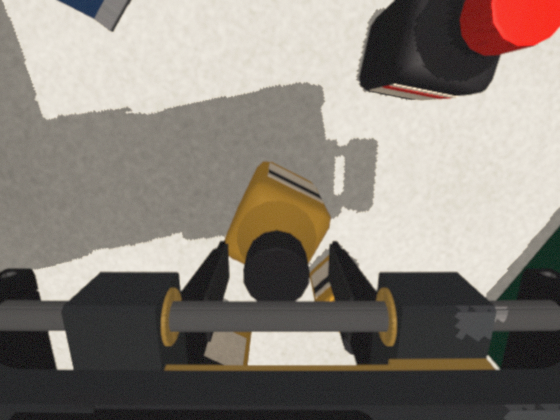

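Emit:
drive_tool([
  {"slide":[0,0.002,0],"dr":[0,0,0],"fingers":0.046},
  {"slide":[0,0.002,0.0],"dr":[0,0,0],"fingers":0.042},
  {"slide":[0,0.002,0.0],"dr":[0,0,0],"fingers":0.038},
  {"slide":[0,0.002,0.0],"dr":[0,0,0],"fingers":0.034},
  {"slide":[0,0.002,0.0],"dr":[0,0,0],"fingers":0.028},
])

```text
t: 11.02
eef_pos: [420.4, -326.0, 142.8]
tcp_rot: [-1.568, 0.001, -2.552]
ft_force: [-0.7, 1.4, 1.9]
opening: 0.353
```

Emit:
drive_tool([
  {"slide":[0,0,0],"dr":[0,0,0],"fingers":0.025},
  {"slide":[0,0,0.0],"dr":[0,0,0],"fingers":0.025},
  {"slide":[0,0,0.0],"dr":[0,0,0],"fingers":0.025},
])

```text
t: 11.27
eef_pos: [420.4, -326.0, 142.7]
tcp_rot: [-1.568, 0.001, -2.552]
ft_force: [-1.4, 2.4, 4.2]
opening: 0.351
```

```bash
python3 - <<'E'
from h import *
s=env.state();print(s["eef_pos"],s["ft_force"],s["moment"],s["opening"]*95.1)
E
```

```text
[ 420.44728693 -325.99738362  142.73291132] [-1.42217037  2.3759227   4.24616498] [ 0.32465084  0.24391173 -0.0339044 ] 33.34333898726513
```

Emit:
drive_tool([
  {"slide":[0,-0.008,0],"dr":[0,0,0],"fingers":0.025},
  {"slide":[0,-0.02,0.0],"dr":[0,0,0],"fingers":0.025},
  {"slide":[0,-0.04,0.0],"dr":[0,0,0],"fingers":0.025},
  {"slide":[0,-0.065,0.0],"dr":[0,0,0],"fingers":0.025},
  {"slide":[0,-0.09,0.0],"dr":[0,0,0],"fingers":0.025},
])

```text
t: 11.68
eef_pos: [420.0, -325.6, 233.3]
tcp_rot: [-1.57, 0.0, -2.552]
ft_force: [0.3, -0.7, -4.9]
opening: 0.352
```

```bash
python3 - <<'E'
from h import *
im=optics.read_camera("scene");crop(im,100,40,240,230,3.1,"pics/s23.png")
plan([535.3,10,295],-2.758);print(env.state()["ft_force"],env.state()["opening"]*95.1)
E
```

```text
slide [-0.2822, -0.058, -0.216] dr [-0.0078  0.2064 -0.0026]
[ 0.81633778 -0.70312044  1.24636248] 33.16024952118695
```

View pics/s23.png

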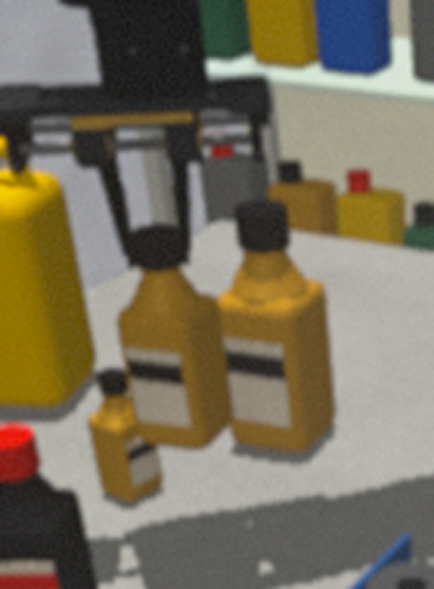

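The bottle is held and hangs upright. Next I carry it over to the lane.

Emit:
drive_tool([
  {"slide":[0,-0.025,0],"dr":[0,0,0],"fingers":0.025},
  {"slide":[-0.01,-0.045,-0.008],"dr":[0,0.02,0],"fingers":0.025},
  {"slide":[-0.027,-0.057,-0.021],"dr":[0,0.05,0],"fingers":0.025},
  {"slide":[-0.047,-0.057,-0.036],"dr":[0,0.09,0],"fingers":0.025},
  {"slide":[-0.069,-0.057,-0.053],"dr":[0,0.13,0],"fingers":0.025},
])

```text
t: 12.15
eef_pos: [448.1, -242.9, 289.6]
tcp_rot: [-1.568, 0.001, -2.685]
ft_force: [0.5, 0.1, -5.2]
opening: 0.349
```

```bash
python3 - <<'E'
from h import *
plan([535.3,10,295],-2.758);print(env.state()["ft_force"],env.state()["opening"]*95.1)
E
```

```text
slide [-0.1898, -0.0058, -0.1886] dr [-0.0032  0.0731 -0.0015]
[ 0.53764733  0.10023653 -5.19656166] 33.15339684739564
```

Emit:
drive_tool([
  {"slide":[-0.022,0,-0.022],"dr":[0,0.03,0],"fingers":0.025},
  {"slide":[-0.045,0,-0.045],"dr":[0,0.055,0],"fingers":0.025},
  {"slide":[-0.068,0,-0.067],"dr":[0,0.075,0],"fingers":0.025},
  {"slide":[-0.091,0,-0.09],"dr":[0,0.075,0],"fingers":0.025},
  {"slide":[-0.113,0,-0.112],"dr":[0,0.075,0],"fingers":0.025},
])

```text
t: 12.57
eef_pos: [499.7, -91.2, 288.7]
tcp_rot: [-1.569, 0.001, -2.757]
ft_force: [0.5, -0.8, -6.9]
opening: 0.349
```

```bash
python3 - <<'E'
from h import *
plan([535.3,10,295],-2.758);print(env.state()["ft_force"],env.state()["opening"]*95.1)
E
```

```text
slide [-0.071, -0.0064, -0.0804] dr [-0.0019  0.0011 -0.0007]
[ 0.48815064 -0.8182971  -6.87012969] 33.21939233746501
```

Emit:
drive_tool([
  {"slide":[-0.02,0,-0.023],"dr":[0,0,0],"fingers":0.025},
  {"slide":[-0.036,0,-0.041],"dr":[0,0,0],"fingers":0.025},
  {"slide":[-0.048,0,-0.055],"dr":[0,0,0],"fingers":0.025},
  {"slide":[-0.053,0,-0.061],"dr":[0,0,0],"fingers":0.025},
  {"slide":[-0.055,0,-0.063],"dr":[0,0,0],"fingers":0.025},
])

```text
t: 12.98
eef_pos: [526.9, -12.7, 288.6]
tcp_rot: [-1.569, 0.0, -2.755]
ft_force: [-0.2, -0.2, -4.9]
opening: 0.35
```

```bash
python3 - <<'E'
from h import *
im0=optics.read_camera("scene");im=optics.read_camera("top");m=optics.camera_model("wrist");w=optics.read_camera("wrist")
plan([535.3,10,180],-2.758);print(env.state()["ft_force"],env.state()["opening"]*95.1,env.state()["eef_pos"])
crop(im0,190,60,410,320,2.3,"pics/s30.png");crop(im,190,100,360,230,4.4,"pics/t30.png");cv2.imwrite("pics/w30.png",w[:,:,::-1]);np.save("w30.npy",np.c_[m["R"],m["t"]])
E
```

```text
slide [-0.0171, 0.1089, -0.0197] dr [-0.0024  0.001  -0.0006]
[-0.4213041  -0.11951041 -5.18635762] 33.543801783317676 [526.69975203 -14.45016986 288.95669873]
```

View pics/s30.png

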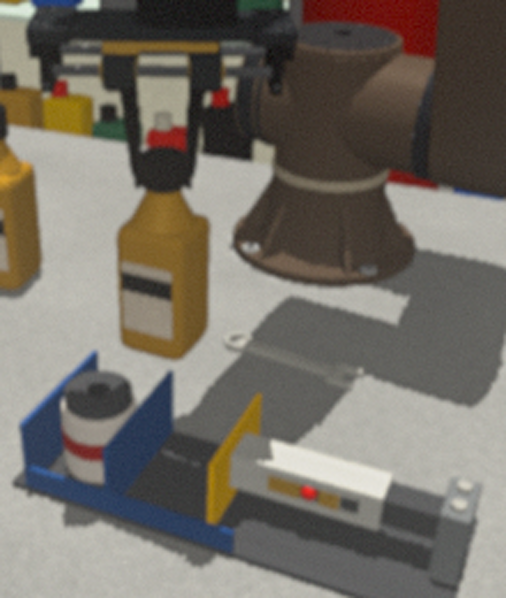

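View pics/w30.png

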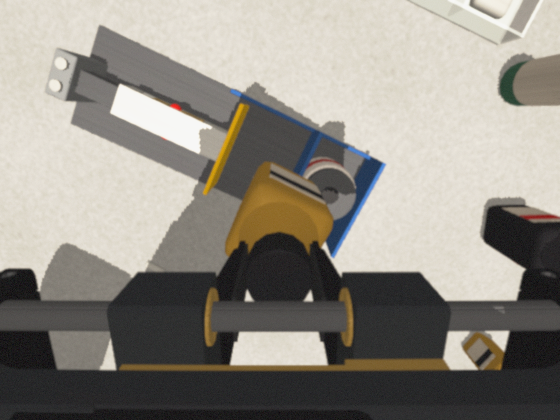

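View pics/t30.png

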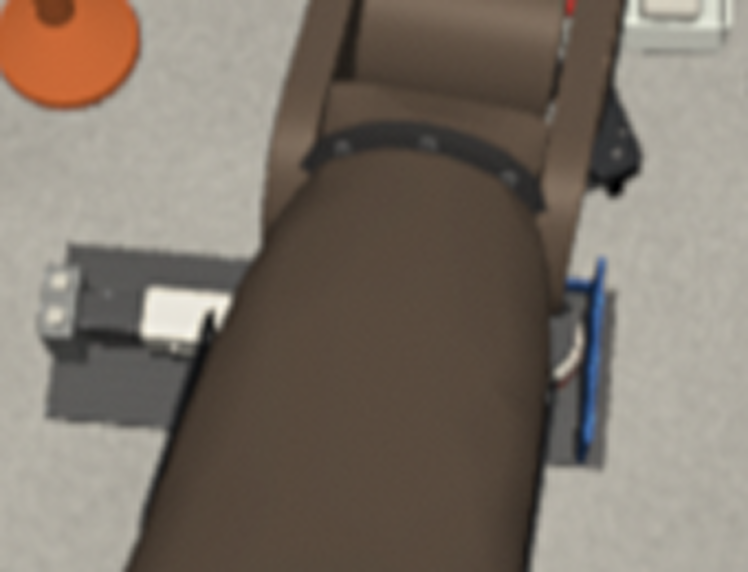

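```bash
python3 - <<'E'
from h import *
a=cv2.imread("pics/w30.png")[:,:,::-1];crop(a,200,80,400,280,3.9,"pics/w30c.png")
E
```

```text
(no output)
```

View pics/w30c.png

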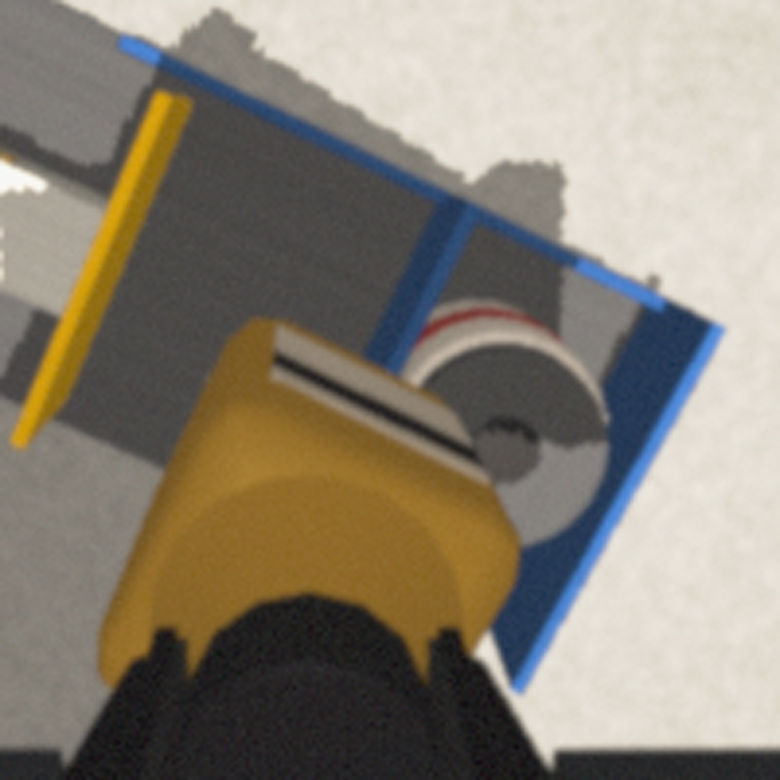

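```bash
python3 - <<'E'
from h import *
np.set_printoptions(precision=1,suppress=True)
d=np.load("w30.npy");W=dict(optics.camera_model("wrist"));W["R"]=d[:,:3];W["t"]=d[:,3]
w=lambda x,y:(200+(x+.5)/3.9-.5,80+(y+.5)/3.9-.5)
def ang(a,b,z):
    p,q=onz(W,w(*a),z),onz(W,w(*b),z);v=q-p;return p,q,round(np.degrees(np.arctan2(v[1],v[0])),1)
print("lip",ang((130,42),(660,303),34)); print("stripe",ang((275,365),(470,455),220)); print("guide",ang((158,97),(18,445),84))
print("bottle L side",ang((235,330),(105,630),265));print("labeltop",ang((277,325),(460,410),240))
print("guide -y face top edge",onz(W,w(190,105),84),onz(W,w(70,390),84)); print("fence +y",ang((440,195),(370,352),76))
print("outer fence",ang((722,328),(520,688),76))
E
```

```text
lip (array([602.6,  73.9,  34. ]), array([ 591.7, -112.9,   34. ]), np.float64(-93.4))
stripe (array([558.4,   4.2, 220. ]), array([556.2, -36.3, 220. ]), np.float64(-93.1))
guide (array([591.8,  55. ,  84. ]), array([484.1,  59.4,  84. ]), np.float64(177.7))
bottle L side (array([568.9,  13.8, 265. ]), array([516.4,  15.7, 265. ]), np.float64(177.9))
labeltop (array([568.4,   7.3, 240. ]), array([566.5, -27.2, 240. ]), np.float64(-93.0))
guide -y face top edge [593.1  46.1  84. ] [505.4  50.6  84. ]
fence +y (array([596.6, -28.2,  76. ]), array([547.3, -27.1,  76. ]), np.float64(178.8))
outer fence (array([ 592.8, -120.5,   76. ]), array([ 465.8, -113.2,   76. ]), np.float64(176.7))
```

Emit:
drive_tool([
  {"slide":[-0.009,0,-0.01],"dr":[-0.002,0,0],"fingers":0.025},
  {"slide":[-0.017,0.005,-0.02],"dr":[-0.002,0,0],"fingers":0.025},
  {"slide":[-0.017,0.025,-0.02],"dr":[-0.002,0,0],"fingers":0.025},
  {"slide":[-0.017,0.04,-0.02],"dr":[-0.002,0,0],"fingers":0.025},
  {"slide":[-0.017,0.045,-0.02],"dr":[-0.002,0,0],"fingers":0.025},
])

```text
t: 13.55
eef_pos: [534.6, 11.5, 241.9]
tcp_rot: [-1.572, -0.001, -2.757]
ft_force: [0.6, 0.3, -6.2]
opening: 0.353
```

```bash
python3 - <<'E'
from h import *
im0=optics.read_camera("scene");m=optics.camera_model("wrist");w=optics.read_camera("wrist")
plan([535.3,10,149],-2.758);print(env.state()["ft_force"],env.state()["opening"]*95.1,env.state()["eef_pos"],env.state()["qvel"].round(3))
crop(im0,190,100,410,320,2.7,"pics/s31.png");cv2.imwrite("pics/w31.png",w[:,:,::-1])
E
```

```text
slide [0.0002, 0.0944, 0.0012] dr [0.0005 0.001  0.0004]
[-0.68557919  0.62625715 -5.47678306] 33.19179875324994 [535.07133714  11.20683097 243.36275169] [-0.003 -0.024 -0.032 -0.002  0.023 -0.003]
```

View pics/s31.png

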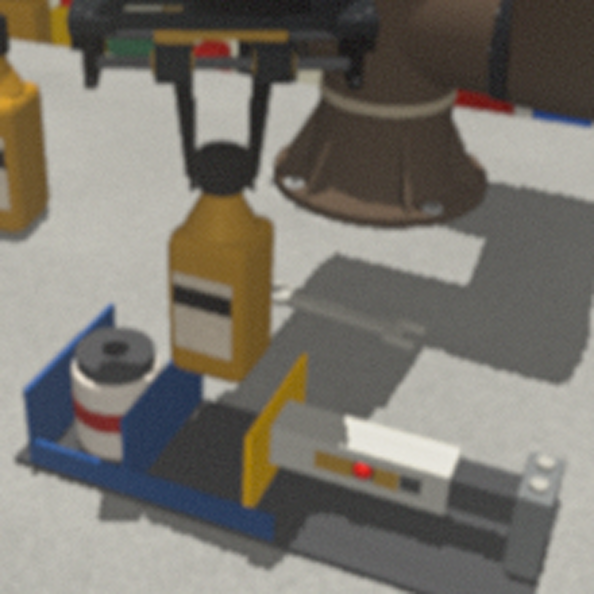

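View pics/w31.png

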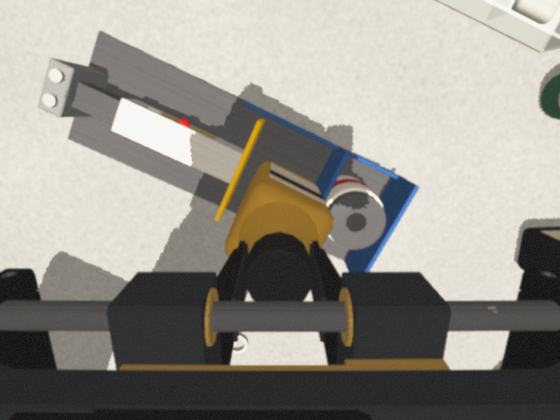

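```bash
python3 - <<'E'
from h import *
np.set_printoptions(precision=1,suppress=True)
S=optics.camera_model("scene");s=lambda x,y:(190+(x+.5)/2.7-.5,100+(y+.5)/2.7-.5)
A=[onz(S,s(*p),100) for p in [(172,361),(240,381),(270,345)]];print(A)
rx=np.array([.9983,-.0575]);ry=np.array([.0575,.9983])
for q in A+[onz(S,s(203,378),76)]+[onz(S,s(304,357),84),onz(S,s(248,438),84)]: v=q[:2]-np.array([542,127.8]);print("rack",v@rx,v@ry)
E
```

```text
[array([550.1, -19.6, 100. ]), array([554.1,  34.4, 100. ]), array([504.4,  39.4, 100. ])]
rack 16.56632992878283 -146.67132420905838
rack 17.46464404371561 -92.52581241502429
rack -32.468074195558266 -90.41557749755447
rack -3.543170174366061 -131.4927293194205
rack -50.26158946307867 -69.50017510232308
rack 54.36563329627517 -69.87839710187924
```

Emit:
drive_tool([
  {"slide":[0.0,0.018,0.001],"dr":[0,0,0],"fingers":0.025},
  {"slide":[0.0,0.04,0.001],"dr":[0,0,0],"fingers":0.025},
  {"slide":[0.0,0.06,0.001],"dr":[0,0,0],"fingers":0.025},
  {"slide":[0,0.075,0.001],"dr":[0,0,0],"fingers":0.025},
  {"slide":[0,0.084,0.001],"dr":[0,0,0],"fingers":0.025},
])

```text
t: 14.07
eef_pos: [535.9, 10.0, 159.6]
tcp_rot: [-1.571, 0.001, -2.757]
ft_force: [-0.8, -0.1, -5.7]
opening: 0.35
```

Emit:
drive_tool([
  {"slide":[0,0.0,0],"dr":[0,0,0],"fingers":0.025},
  {"slide":[0,0.001,0],"dr":[0,0,0],"fingers":0.025},
])

```text
t: 14.23
eef_pos: [536.4, 10.0, 160.1]
tcp_rot: [-1.57, 0.002, -2.757]
ft_force: [0.5, -0.1, -3.6]
opening: 0.352
```

```bash
python3 - <<'E'
from h import *
im0=optics.read_camera("scene")
plan([535.3,10,149],-2.758);print(env.state()["ft_force"],env.state()["opening"]*95.1,env.state()["eef_pos"],env.state()["qvel"].round(3))
crop(im0,190,100,410,320,2.7,"pics/s32.png")
E
```

```text
slide [0.0011, 0.0112, -0.0004] dr [-0.0012  0.0011 -0.0027]
[ 0.27670612  0.582711   -5.10683542] 32.922655617579935 [536.45873965  10.01236549 160.17936004] [ 0.    -0.008 -0.    -0.001  0.003  0.001]
```

View pics/s32.png

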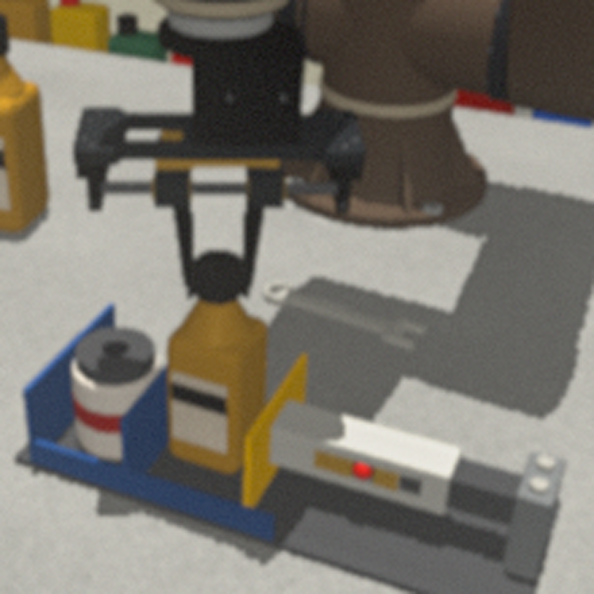

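Emit:
drive_tool([
  {"slide":[0,0.002,0],"dr":[0,0,0],"fingers":0.025},
  {"slide":[0,0.004,0],"dr":[0,0,0],"fingers":0.025},
  {"slide":[0,0.006,0],"dr":[0,0,0],"fingers":0.025},
  {"slide":[0,0.0075,0],"dr":[0,0,0],"fingers":0.025},
  {"slide":[0,0.0085,0],"dr":[0,0,0],"fingers":0.025},
])

```text
t: 14.7
eef_pos: [535.8, 10.1, 150.7]
tcp_rot: [-1.57, 0.001, -2.757]
ft_force: [-0.1, 0.5, -5.2]
opening: 0.349
```

Emit:
drive_tool([
  {"slide":[0,0.0007,0],"dr":[0,0,0],"fingers":0.025},
  {"slide":[0,0.0012,0],"dr":[0,0,0],"fingers":0.025},
])

```text
t: 14.87
eef_pos: [535.8, 10.1, 149.5]
tcp_rot: [-1.57, 0.001, -2.757]
ft_force: [0.3, 1.0, -5.3]
opening: 0.35
```

Emit:
drive_tool([
  {"slide":[0,0.0004,0],"dr":[0,0,0],"fingers":0.025},
  {"slide":[0,0.0008,0],"dr":[0,0,0],"fingers":0.025},
])

```text
t: 15.03
eef_pos: [535.8, 10.1, 148.8]
tcp_rot: [-1.57, 0.001, -2.757]
ft_force: [-1.0, 2.0, 2.1]
opening: 0.353
```

Emit:
drive_tool([
  {"slide":[0,0.0003,0],"dr":[0,0,0],"fingers":0.025},
  {"slide":[0,0.0003,0],"dr":[0,0,0],"fingers":0.025},
])

```text
t: 15.2
eef_pos: [536.0, 10.1, 148.8]
tcp_rot: [-1.57, 0.002, -2.757]
ft_force: [-1.2, 1.9, 0.9]
opening: 0.352
```

Emit:
drive_tool([
  {"slide":[0,0,0],"dr":[0,0,0],"fingers":0.036},
  {"slide":[0,0,0],"dr":[0,0,0],"fingers":0.042},
  {"slide":[0,0,0],"dr":[0,0,0],"fingers":0.05},
  {"slide":[0,0,0],"dr":[0,0,0],"fingers":0.06},
  {"slide":[0,0,0],"dr":[0,0,0],"fingers":0.065},
])

```text
t: 15.62
eef_pos: [535.9, 10.0, 148.5]
tcp_rot: [-1.57, 0.002, -2.757]
ft_force: [-0.5, -0.1, 0.3]
opening: 0.592
```

```bash
python3 - <<'E'
from h import *
im0=optics.read_camera("scene");w=optics.read_camera("wrist");cv2.imwrite("pics/w33.png",w[:,:,::-1])
print(env.state()["ft_force"],env.state()["opening"]*95.1)
crop(im0,190,100,410,320,2.7,"pics/s33.png")
E
```

```text
[0.44691289 0.01773335 0.54359687] 62.86101746850943
```

View pics/s33.png

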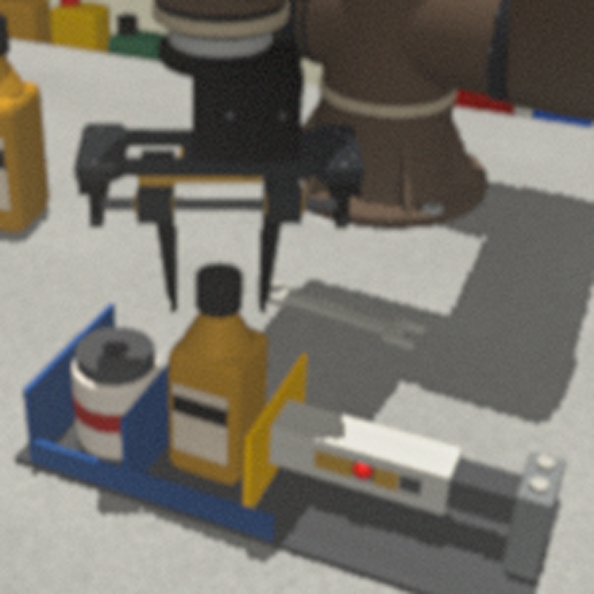

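View pics/w33.png

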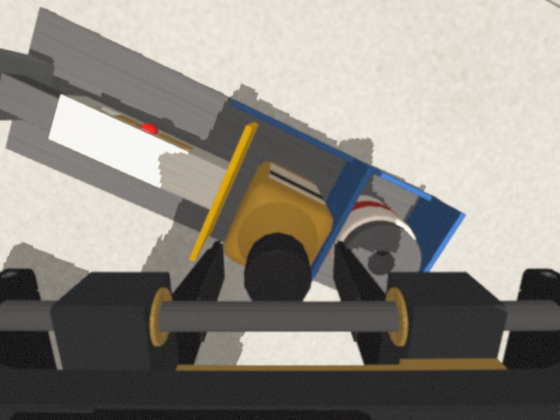

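The bottle stands free in the lane. I'll raise the gripper straight up and clear of it.

Emit:
drive_tool([
  {"slide":[0,-0.02,0],"dr":[0,0,0],"fingers":0.065},
  {"slide":[0,-0.05,0],"dr":[0,0,0],"fingers":0.065},
  {"slide":[0,-0.085,0],"dr":[0,0,0],"fingers":0.065},
  {"slide":[0,-0.12,0],"dr":[0,0,0],"fingers":0.065},
  {"slide":[0,-0.14,0],"dr":[0,0,0],"fingers":0.065},
])

```text
t: 16.13
eef_pos: [536.2, 10.0, 292.2]
tcp_rot: [-1.568, 0.005, -2.757]
ft_force: [-0.1, -0.1, 0.3]
opening: 0.684
```

Emit:
drive_tool([
  {"slide":[0.04,0,0.0],"dr":[0,0,0],"fingers":0.065},
  {"slide":[0.08,0,0.0],"dr":[0,0,0],"fingers":0.065},
  {"slide":[0.1,0,0],"dr":[0,0,0],"fingers":0.065},
  {"slide":[0.1,0,0],"dr":[0,0,0],"fingers":0.065},
])

```text
t: 16.47
eef_pos: [439.9, -28.1, 288.8]
tcp_rot: [-1.57, 0.001, -2.758]
ft_force: [1.0, -0.8, 0.7]
opening: 0.688
```

```bash
python3 - <<'E'
from h import *
im0=optics.read_camera("scene");w=optics.read_camera("wrist");cv2.imwrite("pics/w34.png",w[:,:,::-1]);cv2.imwrite("pics/s34.png",im0[:,:,::-1])
print(env.state()["t"],env.state()["ft_force"],env.state()["qvel"].round(3))
E
```

```text
16.5667 [ 1.13609916  0.70237207 -0.57300848] [ 0.016  0.03  -0.027  0.001 -0.002  0.004]
```

View pics/s34.png

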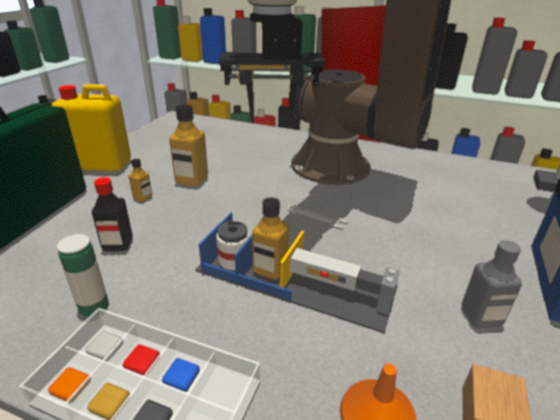

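View pics/w34.png

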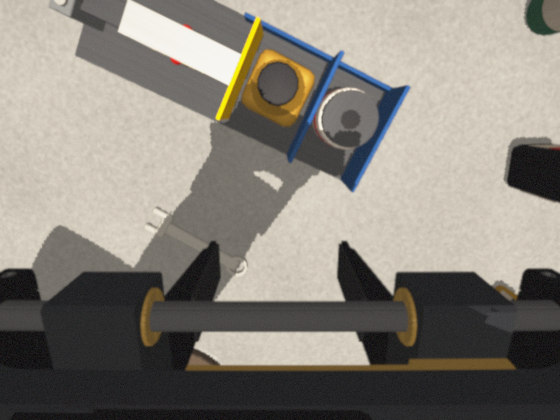

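The scene view shows the bottle upright at (270,240) between the fence and the guide, with the filter at (232,245) and the other bottles where they were. The wrist view shows both red buttons sticking out, at (188,27) and (176,61), and the bottle square in the lane at (280,85).

```bash
python3 -c "
from h import *
print(env.job_done())"
```

```text
the job is handed in; nothing more can be done
None
```

The sleeve is locked in its next holes and the gold bottle stands upright in the widened lane. I handed the job in at about 16.6 s of the 54 s allowed.

- **Sleeve:** I squeezed both buttons and slid the sleeve about 35 mm, finishing in steps of 0.3–0.4 mm. I stopped when the pull rose to about 5.7 N, well under the 15 N that breaks the buttons. Afterwards both buttons measured fully out: 43.5 mm tip to tip against the nominal 44 mm, with the back one visible in the brass hole.
- **Bottle:** I gripped the middle-sized gold bottle by its cap, turned it square to the lane to within about 1°, and lowered it until the floor took its weight. I then let go, lifted clear and moved aside.
- **Last checks:** The final pictures show the bottle upright between the yellow guide and the blue fence, not touching either. The oil filter and the other bottles look unmoved by eye, and the gripper touches nothing.
- **Disagreements:** The cameras differed by 2–3 mm on positions, and I went with the wrist camera. Side views put the bottle about 7 mm nearer the lane's open end than planned, which I judged to be view bias and did not correct. The upward/downward force reached about 15 N at the wrist while I held the sleeve, from a small height error that I corrected during the slide.

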